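# Set up blower rotors for a balance check

## Task

Set up the balance check: balance every white blower rotor, hub up and level, on the top of a domed steel stand of its own, and press the grey pickup wand down past the sprung jaw of the holder until it sits fully home in both forks with the jaw closed over it. Only when all that is in place, throw the tester's toggle switch fully over to on. Leave the capacitor, heat sink and terminal block where they stand, and at the end leave everything at rest.

Things in the scene. Friction and masses are not known exactly. Their poses are not given: they have to be found in the camera images.
- rotor1: White plastic blower rotor (may be absent): flat-bottomed bladed disc 68 mm across and 10 mm high with a round hub 30 mm across standing on it, 30 mm high over all; 60 g, balance point on its axis 9 mm above the underside. Origin at the centre of the flat underside, z up its axis towards the hub. Starts lying on the bench, hub up. Grip it by the hub.
- rotor2: White plastic blower rotor (may be absent): flat-bottomed bladed disc 68 mm across and 10 mm high with a round hub 30 mm across standing on it, 30 mm high over all; 60 g, balance point on its axis 9 mm above the underside. Origin at the centre of the flat underside, z up its axis towards the hub. Starts lying on the bench, hub up. Grip it by the hub.
- rotor3: White plastic blower rotor (may be absent): flat-bottomed bladed disc 68 mm across and 10 mm high with a round hub 30 mm across standing on it, 30 mm high over all; 60 g, balance point on its axis 9 mm above the underside. Origin at the centre of the flat underside, z up its axis towards the hub. Starts lying on the bench, hub up. Grip it by the hub.
- rotor4: White plastic blower rotor (may be absent): flat-bottomed bladed disc 68 mm across and 10 mm high with a round hub 30 mm across standing on it, 30 mm high over all; 60 g, balance point on its axis 9 mm above the underside. Origin at the centre of the flat underside, z up its axis towards the hub. Starts lying on the bench, hub up. Grip it by the hub.
- rotor5: White plastic blower rotor (may be absent): flat-bottomed bladed disc 68 mm across and 10 mm high with a round hub 30 mm across standing on it, 30 mm high over all; 60 g, balance point on its axis 9 mm above the underside. Origin at the centre of the flat underside, z up its axis towards the hub. Starts lying on the bench, hub up. Grip it by the hub.
- stand1_top (a point): Highest point of a fixed bare-steel balancing stand, a half-ball 80 mm across whose smooth top (40 mm radius of curvature) is 45 mm above the bench. There are always five stands, anywhere among the rotors. z up.
- stand2_top (a point): Highest point of a fixed bare-steel balancing stand, a half-ball 80 mm across whose smooth top (40 mm radius of curvature) is 45 mm above the bench. There are always five stands, anywhere among the rotors. z up.
- stand3_top (a point): Highest point of a fixed bare-steel balancing stand, a half-ball 80 mm across whose smooth top (40 mm radius of curvature) is 45 mm above the bench. There are always five stands, anywhere among the rotors. z up.
- stand4_top (a point): Highest point of a fixed bare-steel balancing stand, a half-ball 80 mm across whose smooth top (40 mm radius of curvature) is 45 mm above the bench. There are always five stands, anywhere among the rotors. z up.
- stand5_top (a point): Highest point of a fixed bare-steel balancing stand, a half-ball 80 mm across whose smooth top (40 mm radius of curvature) is 45 mm above the bench. There are always five stands, anywhere among the rotors. z up.
- wand: Tachometer pickup wand: grey round rod, 12 mm thick, 140 mm long, with two white square collars (20 x 20 x 8 mm) centred 60 mm to either side of its middle, on which it lies with its axis 10 mm above the bench; brass tip at +x. Origin at its middle on the axis, x along the rod. 40 g.
- holder_seat (a point): Where the wand's middle comes to lie, in the fixed holder, 40 mm above the bench; x along the seated wand (either way round), z up. The two forks stand 32 mm to either side along x; the 56 mm between them are free for gripper fingers, down to the base plate 34 mm below.
- holder: Aluminium wand holder, base 96 x 70 x 6 mm; origin under its centre on the bench, x along the wand. Two upright forks 8 mm thick, slot 16 mm wide, flared mouth topping out 60 mm above the bench. Wand may lie up to 10 mm off lengthwise.
- jaw (a joint): Sprung jaw of the holder, rad: 0 closed, up to 0.6 pushed aside to the holder's +y. Its two dark steel fingers stand outside the forks, 39 to 45 mm from the middle, up to 72 mm above the bench, and hang over the slot; the wand coming down (5 to 10 N) pushes them aside until they snap back over it.
- tester: Fixed grey tester box 130 x 110 x 50 mm, toggle switch on its top; origin at the centre of its underside, z up. The switch is thrown along the box's own +x.
- switch (a joint): Toggle switch on the tester, rad: off near 0 (leaning to the box's -x), on at 1.0 (leaning to +x); stays where left.
- switch_tip (a point): Tip of the switch's 50 mm steel toggle; moves with it.
- capacitor: Bystander: blue electrolytic capacitor standing on the bench, 22 mm across, 30 mm high; origin under its centre.
- heatsink: Bystander: small aluminium finned heat sink, 26 x 26 x 18 mm; origin under its centre.
- connector: Bystander: green screw terminal block 26 x 18 x 14 mm; origin under its centre.
Mind the look-alikes: they are no part of the job. What is shaped like the rotor5 but pink is not meant.

How it is judged:
By the outcome, as a careful person would: the job done as asked, in the order asked, and still so for the second after the job is handed in, with the robot touching nothing.
Of rotor1, rotor2, rotor3, rotor4, rotor5 only 3 to 5 are there at a start; the rules pass over those that are not, and their reading is None.
At some moment in a run one of wand may be knocked a few centimetres aside while the robot is not near it.
Once in a run the grip may slacken for a moment while it holds something.
It also fails if it takes over 210 s, if anything falls off the work surface, if the arm or the gripper's body presses on something with over 40 N, if the wrist force passes 120 N, or if a joint passes its speed limit or range.

## Robot

A 6-joint arm with a two-finger parallel gripper is mounted at the origin on the work surface. World frame = base frame: x ahead of the robot, y to its left, z up, the work surface at z = 0. Lengths are in mm, angles in degrees, forces in N, time in s.
With the tool pointing down it reaches from about 300 to 775 mm from the base axis. Payload 14.6 kg.
Tool frame: the origin (TCP) lies midway between the tips of the shut fingers; the grasp point (between the pads) lies 19 mm behind it; x points along the fingers, z is the direction in which the jaws open and shut, and the axes are right-handed (so a half turn about x gives the same grasp; the last joint's range is limited). The gripper opens to 94 mm and grips with 3 to 60 N. Pads are 16 mm wide; open, the fingers measure 119 mm over their backs; the gripper's body (75 mm by 177 mm) begins 78 mm behind the grasp point.
Start: joints at [70.096, 17.183, 87.147, -0, 75.671, -3.816], TCP at [152.416, 528.449, 205.446] pointing down, gripper open.
Joint ranges: [-173.82, 173.82], [-45.26, 126.66], [13.44, 144.39], [-59.66, 239.66], [0, 175.72], [-146.38, 146.38]. Speed limits (degrees/s): [127.2, 127.2, 147.25, 180, 180, 180].

## Interface

Orientations are given as a 3x3 rotation matrix whose columns are the frame's x, y, z axes.
In Python, from rig import robot gives the robot as it stands. The module is installed in compiled form; this text tells all that it offers.
- The arm moves only by the shell command python3 -m pendant 'ROWS' [FORCE]. ROWS is text: rows parted by semicolons, each of 7 numbers parted by spaces: the turn, a rotation vector about the tool's x, y, z in units of 6 degrees (1.0 is 6 degrees), then the shift along the tool's x, y, z in m, then the opening in per cent of the stroke, from 0 (shut) to 100 (fully open). In form: wx wy wz tx ty tz hand; .... A call has 1 to 20 rows; each row is the pose to reach, as a shift and turn from the pose commanded when the call began, along the tool's axes at that moment; what a row does not reach only later rows make up. A row lasts 1/12 s, in which the tool goes at most 41.7 mm and 7.16 degrees, less where a joint would pass 70% of its speed; a pose out of reach is approached as far as the arm can. A call with a gripper value outside its range is refused whole. The fingers move at their own pace and stop on an object; FORCE is the grip in N (left out, the last holds). Time passes only in rows, so rows that repeat a pose let the fingers close. It gives the time, the measured TCP pose, the force and the opening at its end, in the units of the state.
- robot.state(): the state, without advancing time (a new reading comes with each control period).
- robot.capture(name): name is "scene" or "side" or "wrist"; returns the picture (420x560x3 uint8, red, green, blue); there is no depth.
- robot.get_calibration(name): a dict with "intrinsics" (3x3 intrinsics, pixels), "rvec" (rotation vector, rad) and "tvec" (3), from world to camera coordinates, as OpenCV has them. Camera axes: x right, y down, z forward; pixel columns grow to the right and rows downward; lengths in mm; the calibration is good to about 2 mm. The wrist camera is an equidistant fisheye: a pixel r from the principal point sees the ray r / f radians off the axis. A picture is of the moment at which its call begins: read the wrist's pose just before it. get_calibration takes no time and is no camera call; for the wrist camera it gives the pose at the moment of the call.
- robot.job_done(): hands the job in, once; it reports no verdict.
The state is a dict: "t": time; "q": joint angles; "dq": joint speeds; "joint_efforts": joint torques, N m; "position": TCP position; "orientation": TCP orientation; "force": force on the tool from outside, world axes, zero at the start; "ft_torque": the same for the moment, N m; "width": finger opening in mm.
Only numpy, scipy, OpenCV 4.12 (cv2) and the standard library are available. Lean on these libraries where they do the work, as an engineer would, in place of code of your own. Each camera call takes 0.05 s, during which the arm holds its last target.

## Working session

There is one attempt and no reset: what is moved stays moved. The work goes in short steps, Python scripts to look and compute and a shell command to move; the robot and the scene stay as the last step left them, time stands still between calls to the robot, and variables do not carry over. Pictures are saved under pics/ and viewed, and the job is handed in when it is done.

```bash
mkdir -p pics
cat > h.py <<'E'
import numpy as np, cv2
from rig import robot
def snap(n,f):
    im=robot.capture(n); cv2.imwrite('pics/'+f,cv2.cvtColor(im,cv2.COLOR_RGB2BGR)); return im
E
python3 - <<'E'
from h import *
s=robot.state(); print({k:np.round(v,2).tolist() for k,v in s.items()})
for n in ['scene','side','wrist']:
    c=robot.get_calibration(n); print(n,{k:np.round(v,3).tolist() for k,v in c.items()})
    snap(n,n+'0.png')
E
```

```text
{'t': 0.0, 'q': [70.1, 17.22, 87.18, -0.0, 75.67, -3.81], 'dq': [-0.05, -0.12, -0.06, 0.05, -0.07, 0.04], 'joint_efforts': [0.0, -53.18, -35.27, 0.07, 0.02, -0.0], 'position': [152.33, 528.21, 204.88], 'orientation': [[-0.0, -0.96, 0.28], [-0.0, 0.28, 0.96], [-1.0, 0.0, -0.0]], 'force': [-0.02, 0.69, 0.38], 'ft_torque': [0.01, 0.0, 0.01], 'width': 94.15}
scene {'intrinsics': [[544.44, 0.0, 280.732], [0.0, 544.44, 207.406], [0.0, 0.0, 1.0]], 'rvec': [2.233, 0.6, -0.274], 'tvec': [-420.216, -104.721, 1678.327]}
side {'intrinsics': [[454.029, 0.0, 281.513], [0.0, 454.029, 210.494], [0.0, 0.0, 1.0]], 'rvec': [2.377, -0.375, 0.121], 'tvec': [-480.793, 186.178, 1009.496]}
wrist {'intrinsics': [[325.192, 0.0, 280.044], [0.0, 325.192, 205.702], [0.0, 0.0, 1.0]], 'rvec': [-2.348, -1.768, -0.215], 'tvec': [-549.794, -25.924, 389.714]}
```

View pics/scene0.png

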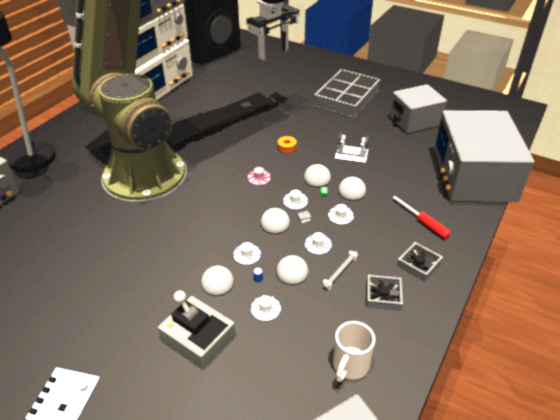

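View pics/side0.png

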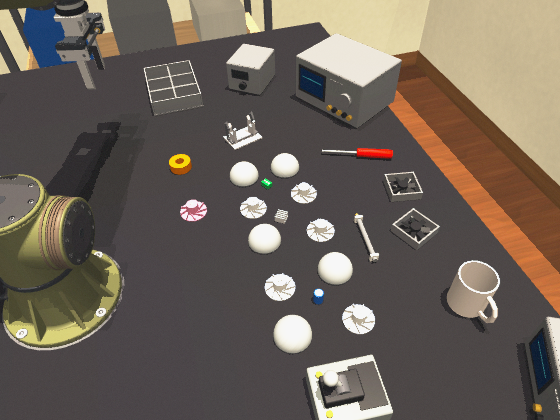

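View pics/wrist0.png

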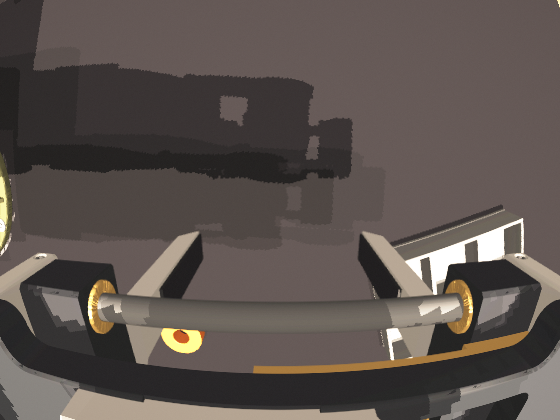

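Seen in the scene view. White rotors at (296,199), (341,214), (318,243), (247,253) and (265,307); the pink look-alike is at (259,175). Domes at (317,176), (352,188), (275,221), (293,269) and (217,280). Wand at (340,270), holder at (352,149), tester at (197,328).

```bash
cat >> h.py <<'E'
def cal(n):
    c=robot.get_calibration(n); R,_=cv2.Rodrigues(np.array(c['rvec'],float)); t=np.array(c['tvec'],float).ravel()
    return np.array(c['intrinsics'],float),R,t
def rays(n,px,c=None):
    K,R,t=c or cal(n); px=np.atleast_2d(np.array(px,float))
    a=(px-K[:2,2])/[K[0,0],K[1,1]]
    if n=='wrist':
        r=np.linalg.norm(a,axis=1,keepdims=True); a=np.where(r>1e-9,a/np.maximum(r,1e-9)*np.sin(r),0); d=np.hstack([a,np.cos(r)])
    else:
        d=np.hstack([a,np.ones((len(a),1))]); d/=np.linalg.norm(d,axis=1,keepdims=True)
    return -R.T@t, d@R
def onz(n,px,z,c=None):
    o,d=rays(n,px,c); return o+d*((z-o[2])/d[:,2:3])
def proj(n,P,c=None):
    K,R,t=c or cal(n); p=np.atleast_2d(P)@R.T+t
    if n=='wrist':
        th=np.arctan2(np.linalg.norm(p[:,:2],axis=1),p[:,2]); u=p[:,:2]/np.maximum(np.linalg.norm(p[:,:2],axis=1,keepdims=True),1e-9)*th[:,None]
    else: u=p[:,:2]/p[:,2:]
    return u*[K[0,0],K[1,1]]+K[:2,2]
E
python3 - <<'E'
from h import *
for n,hubs,domes,rest in [('scene',[(295,195),(341,210),(318,239),(247,248),(265,303)],[(317,176),(352,188),(275,221),(293,269),(217,280)],[(328,285),(354,256),(340,154),(364,157),(180,297)]),
 ('side',[(253,205),(304,190),(321,227),(280,284),(359,315)],[(243,173),(285,164),(264,238),(335,267),(292,333)],[(375,258),(359,217),(230,145),(258,135),(331,379)])]:
    print(n); print(np.round(onz(n,hubs,28)[:,:2]).tolist()); print(np.round(onz(n,domes,22)[:,:2]).tolist()); print(np.round(onz(n,rest,10)[:,:2]).tolist())
for n,b in [('scene',(150,270,120,100)),('scene',(300,125,100,60)),('side',(290,340,110,80)),('side',(210,105,70,50)),('side',(330,200,70,70))]:
    im=cv2.imread(f'pics/{n}0.png'); x,y,w,h=b
    cv2.imwrite(f'pics/c_{n}_{x}.png',cv2.resize(im[y:y+h,x:x+w],None,fx=5,fy=5,interpolation=cv2.INTER_CUBIC))
a=[cv2.resize(cv2.imread(f'pics/c_{f}.png'),(400,300)) for f in ['scene_150','scene_300','side_290','side_210']]
cv2.imwrite('pics/crops.png',np.vstack([np.hstack(a[:2]),np.hstack(a[2:])]))
E
```

```text
scene
[[468.0, 113.0], [609.0, 120.0], [606.0, -13.0], [463.0, -133.0], [596.0, -262.0]]
[[479.0, 229.0], [593.0, 230.0], [470.0, -4.0], [598.0, -132.0], [455.0, -256.0]]
[[692.0, -125.0], [707.0, -5.0], [484.0, 380.0], [557.0, 403.0], [402.0, -336.0]]
side
[[462.0, 104.0], [602.0, 113.0], [599.0, -18.0], [457.0, -141.0], [588.0, -263.0]]
[[469.0, 233.0], [588.0, 231.0], [460.0, -2.0], [589.0, -133.0], [446.0, -256.0]]
[[690.0, -131.0], [707.0, -3.0], [464.0, 375.0], [555.0, 393.0], [488.0, -363.0]]
```

View pics/crops.png

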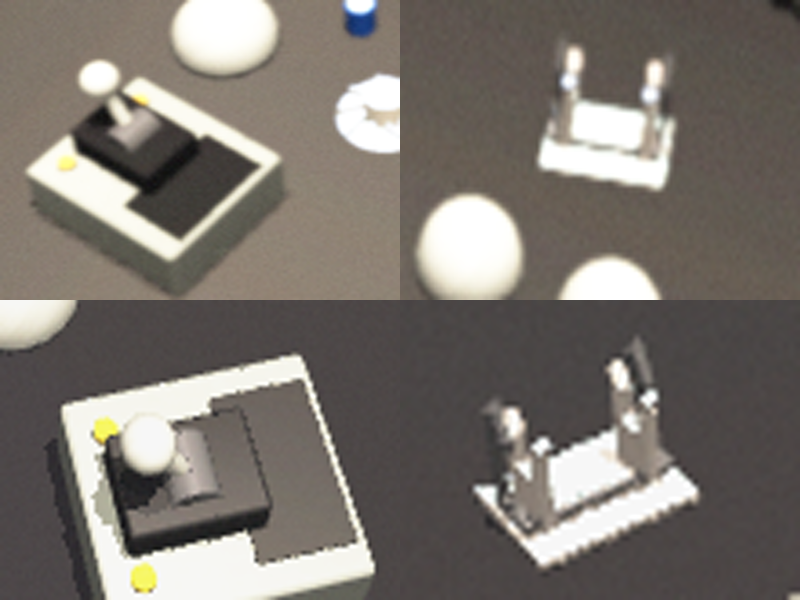

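```bash
python3 - <<'E'
from h import *
s=robot.state(); p=np.array(s['position']);O=np.array(s['orientation'])
K,R,t=cal('wrist'); print('cam pos tool',O.T@(-R.T@t-p),'axis tool',O.T@R[2], 'xaxis tool',O.T@R[0])
print(O.round(4).tolist())
E
for i in 1; do python3 -m pendant '-2.68 0 0 -0.095 -0.445 -0.359 100;-2.68 0 0 -0.095 -0.445 -0.359 100;-2.68 0 0 -0.095 -0.445 -0.359 100;-2.68 0 0 -0.095 -0.445 -0.359 100;-2.68 0 0 -0.095 -0.445 -0.359 100;-2.68 0 0 -0.095 -0.445 -0.359 100;-2.68 0 0 -0.095 -0.445 -0.359 100;-2.68 0 0 -0.095 -0.445 -0.359 100;-2.68 0 0 -0.095 -0.445 -0.359 100;-2.68 0 0 -0.095 -0.445 -0.359 100;-2.68 0 0 -0.095 -0.445 -0.359 100;-2.68 0 0 -0.095 -0.445 -0.359 100;-2.68 0 0 -0.095 -0.445 -0.359 100;-2.68 0 0 -0.095 -0.445 -0.359 100;-2.68 0 0 -0.095 -0.445 -0.359 100;-2.68 0 0 -0.095 -0.445 -0.359 100;-2.68 0 0 -0.095 -0.445 -0.359 100;-2.68 0 0 -0.095 -0.445 -0.359 100;-2.68 0 0 -0.095 -0.445 -0.359 100'; done
python3 - <<'E'
from h import *
s=robot.state(); print(s['t'],s['position'],s['q'],np.round(s['orientation'],3).tolist())
snap('wrist','w1.png'); snap('scene','s1.png'); snap('side','d1.png')
E
```

```text
cam pos tool [-1.79107739e+02  6.88056333e+01  1.27340885e-01] axis tool [ 9.70625015e-01 -2.40597100e-01  3.39921475e-04] xaxis tool [-2.34894224e-04  4.65206022e-04  9.99999864e-01]
[[-0.0003, -0.9608, 0.2772], [-0.0008, 0.2772, 0.9608], [-1.0, 0.0001, -0.0009]]
t: 1.73
position: [480.0, 61.2, 300.4]
orientation: [[-0.0, -1.0, -0.002], [0.0, -0.002, 1.0], [-1.0, 0.0, 0.0]]
force: [-0.6, 0.3, -0.2]
width: 93.9
1.7333 [479.98875661  61.22729224 300.44347341] [ 2.92827219e+00  5.27866268e+00  8.87867202e+01  5.68021322e-03
  8.59369122e+01 -8.71608960e+01] [[-0.0, -1.0, -0.002], [0.0, -0.002, 1.0], [-1.0, 0.0, 0.0]]
```

View pics/w1.png

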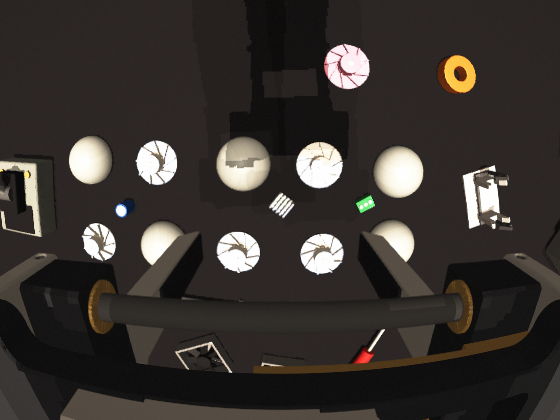

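Wrist view from above shows all five rotors, the pink one at (347,66), five domes, holder at (487,197), connector (365,204), heatsink (282,205), capacitor (124,208) and the tester at left.

```bash
cat >> h.py <<'E'
from scipy.optimize import least_squares
def sphere(n,ct,c=None,R=40.):
    o,d=rays(n,ct,c)
    A=np.linalg.lstsq(d,np.ones(len(d)),rcond=None)[0]  # a.d=cos -> A.d=1
    res=np.abs(d@A-1); k=res<np.percentile(res,85)
    A=np.linalg.lstsq(d[k],np.ones(k.sum()),rcond=None)[0]
    a=A/np.linalg.norm(A); ca=1/np.linalg.norm(A); D=R/np.sqrt(1-ca**2)
    return o+a*D, o+a*((5-o[2])/a[2])
def blob(im,seed,win=40,th=None,show=False):
    x,y=seed; x0,y0=max(0,x-win),max(0,y-win); g=im[y0:y+win,x0:x+win].min(axis=2).astype(np.uint8)
    if th is None: th=cv2.threshold(g,0,255,cv2.THRESH_OTSU)[0]
    m=(g>th).astype(np.uint8); m=cv2.morphologyEx(m,cv2.MORPH_CLOSE,np.ones((5,5)))
    nl,l,st,ce=cv2.connectedComponentsWithStats(m); L=l[y-y0,x-x0]
    if L==0: L=1+np.argmax(st[1:,4])
    cs,_=cv2.findContours((l==L).astype(np.uint8),cv2.RETR_EXTERNAL,cv2.CHAIN_APPROX_NONE)
    ct=max(cs,key=cv2.contourArea)[:,0,:].astype(float)+[x0,y0]; return ct,th
def circ(P):
    f=lambda q:np.hypot(P[:,0]-q[0],P[:,1]-q[1])-q[2]
    r=least_squares(f,[*P[:,:2].mean(0),30],loss='soft_l1',f_scale=1.); return r.x
E
python3 - <<'E'
from h import *
c=cal('wrist'); im=cv2.cvtColor(cv2.imread('pics/w1.png'),cv2.COLOR_BGR2RGB); vis=im.copy()
for s in [(91,160),(243,165),(399,172),(163,245),(392,242)]:
    ct,th=blob(im,s,34); S,Z=sphere('wrist',ct,c); print('dome',s,th,S.round(1),Z.round(1), circ(onz('wrist',ct,8,c)).round(1))
    for p in ct: vis[int(p[1]),int(p[0])]=(255,0,0)
for s in [(157,163),(320,165),(99,242),(238,252),(322,254)]:
    ct,th=blob(im,s,30); h=cv2.convexHull(ct.astype(np.float32))[:,0]; print('rotor',s,th,circ(onz('wrist',h,7,c)).round(1))
    for p in ct: vis[int(p[1]),int(p[0])]=(255,0,0)
cv2.imwrite('pics/v1.png',cv2.cvtColor(cv2.resize(vis[120:290,60:440],None,fx=2,fy=2,interpolation=0),cv2.COLOR_RGB2BGR))
E
```

```text
dome (91, 160) 127.0 [ 458.5 -305.7  -67.4] [ 452.3 -257.3    5. ] [ 452.4 -256.8   38.2]
dome (243, 165) 99.0 [469.8   2.1 -23.4] [466.5   5.4   5. ] [466.5   5.3  37.9]
dome (399, 172) 130.0 [482.4 263.6 -42.8] [475.9 245.    5. ] [475.9 245.   37.8]
dome (163, 245) 129.0 [ 656.7 -209.2 -163.9] [ 592.3 -138.3    5. ] [ 592.4 -137.1   31.9]
dome (392, 242) 126.0 [ 655.3  320.3 -173.9] [588.5 249.3   5. ] [589.4 247.5  31.8]
rotor (157, 163) 143.0 [ 460.8 -129.4   34.2]
rotor (320, 165) 133.0 [467.  118.2  33.9]
rotor (99, 242) 138.0 [ 593.7 -255.1   34.7]
rotor (238, 252) 142.0 [603.7  -5.6  34.2]
rotor (322, 254) 142.0 [607.2 126.9  34.5]
```

View pics/v1.png

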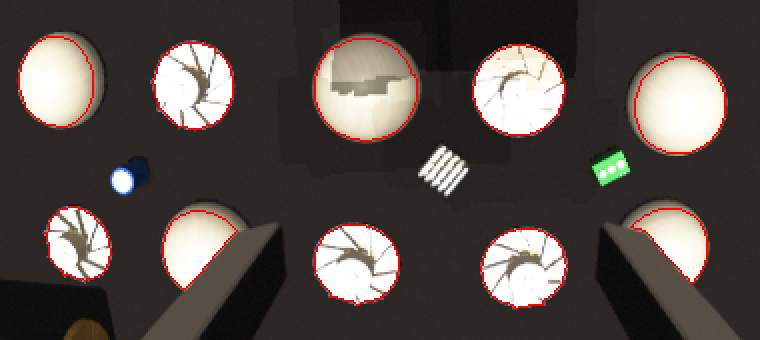

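```bash
cat >> h.py <<'E'
def look(tag):
    s=robot.state(); c=cal('wrist'); im=snap('wrist',f'w_{tag}.png'); np.savez(f'w_{tag}.npz',K=c[0],R=c[1],t=c[2],p=s['position'],O=s['orientation'])
    return s,c,im
def dome(im,c,near,th=75,vis=None):
    px=proj('wrist',[*near,30],c)[0].astype(int); d=int(np.linalg.norm(proj('wrist',[near[0],near[1]+58,5],c)[0]-px))
    ct,t=blob(im,px,d,th); P=onz('wrist',ct,5,c)
    if vis is not None:
        for p in ct: vis[int(p[1]),int(p[0])]=(255,0,0)
    return P
E
python3 -m pendant '0 0 0 0.14 0.014 0.051 100;0 0 0 0.14 0.014 0.051 100;0 0 0 0.14 0.014 0.051 100;0 0 0 0.14 0.014 0.051 100;0 0 0 0.14 0.014 0.051 100;0 0 0 0.14 0.014 0.051 100;0 0 0 0.14 0.014 0.051 100'
python3 - <<'E'
from h import *
s,c,im=look('r1'); print(s['position'])
px=proj('wrist',[466,112,20],c)[0].astype(int); print(px)
ct,th=blob(im,px,60); h=cv2.convexHull(ct.astype(np.float32))[:,0]; print(th,circ(onz('wrist',h,8,c)).round(1))
E
```

```text
t: 2.47
position: [467.4, 111.1, 162.4]
orientation: [[0.002, -1.0, -0.0], [0.0, -0.0, 1.0], [-1.0, -0.002, 0.0]]
force: [0.0, -0.1, -0.0]
width: 94.0
[467.44956253 111.10966594 162.36222098]
[280 193]
115.0 [466.5 118.8  33.6]
```

View pics/w_r1.png

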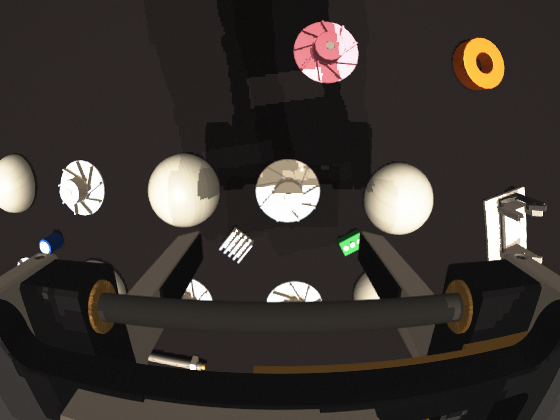

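```bash
python3 -m pendant '0 0 0 0.04 0.001 0.007 60;0 0 0 0.08 0.001 0.007 60;0 0 0 0.11 0.001 0.007 60;0 0 0 0.135 0.001 0.007 60;0 0 0 0.147 0.001 0.007 60;0 0 0 0.147 0.001 0.007 60;0 0 0 0.147 0.001 0.007 20;0 0 0 0.147 0.001 0.007 20;0 0 0 0.147 0.001 0.007 20;0 0 0 0.147 0.001 0.007 20;0 0 0 0.147 0.001 0.007 20;0 0 0 0.147 0.001 0.007 20;0 0 0 0.147 0.001 0.007 20;0 0 0 0.147 0.001 0.007 20' 8
python3 - <<'E'
from h import *
s,c,im=look('r1b'); print(s['position'],s['width'],s['force'])
E
```

```text
t: 3.68
position: [466.2, 118.3, 14.4]
orientation: [[0.002, -1.0, 0.0], [0.0, 0.0, 1.0], [-1.0, -0.002, 0.0]]
force: [-1.8, -1.8, 9.0]
width: 29.9
[466.15807597 118.27837181  14.4410073 ] 29.94534280315452 [-1.82661334 -1.84232182  9.02872046]
```

View pics/w_r1b.png

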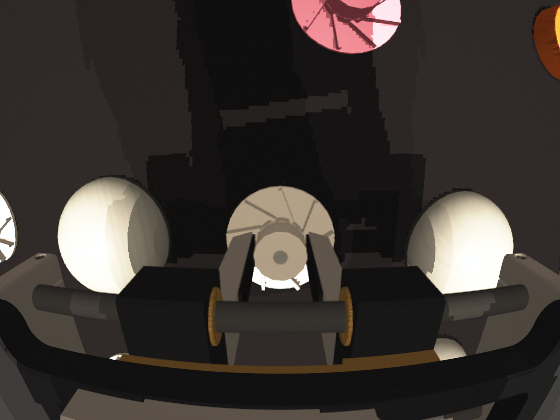

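```bash
python3 -m pendant '0 0 0 -0.002 0 0 50;0 0 0 -0.002 0 0 50;0 0 0 -0.002 0 0 50;0 0 0 -0.002 0 0 50;2 0 0 -0.002 0 0 50;15 0 0 -0.002 0 0 50;15 0 0 -0.002 0 0 50;15 0 0 -0.002 0 0 50;15 0 0 -0.002 0 0 50;15 0 0 -0.002 0 0 50;15 0 0 -0.002 0 0 50;15 0 0 -0.002 0 0 50;15 0 0 -0.002 0 0 50;15 0 0 -0.002 0 0 50;15 0 0 -0.002 0 0 50;15 0 0 -0.002 0 0 50;15 0 0 -0.002 0 0 50;15 0 0 -0.002 0 0 50;15 0 0 -0.002 0 0 50;15 0 0 -0.002 0 0 50'
python3 -m pendant '0 0 0 0 0 0 20;0 0 0 0 0 0 20;0 0 0 0 0 0 20;0 0 0 0 0 0 20;0 0 0 0 0 0 20;0 0 0 0 0 0 20;0 0 0 0 0 0 20' 8
python3 - <<'E'
from h import *
s,c,im=look('r1c'); print(s['position'],s['width'],s['force'],s['q'])
snap('side','d2.png');snap('scene','s2.png')
E
```

```text
t: 5.4
position: [465.4, 118.2, 15.4]
orientation: [[-0.0, -0.003, 1.0], [-0.0, 1.0, 0.003], [-1.0, -0.0, -0.0]]
force: [-0.7, -0.2, 0.4]
width: 46.9
t: 5.98
position: [465.5, 118.2, 15.4]
orientation: [[-0.0, -0.0, 1.0], [-0.0, 1.0, 0.0], [-1.0, -0.0, -0.0]]
force: [-0.2, 0.7, -0.2]
width: 29.3
[465.48788925 118.21028246  15.43295491] 29.34230411746827 [-0.16187539  0.68588502 -0.20505709] [9.87834643e+00 2.33490828e+01 1.07676555e+02 3.26656361e-05
 4.89769371e+01 9.87826482e+00]
```

View pics/w_r1c.png

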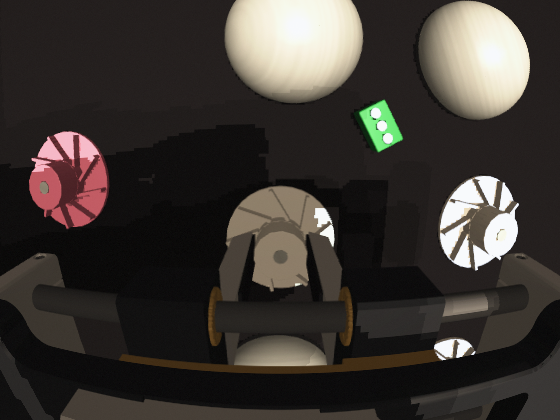

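```bash
cat >> h.py <<'E'
def domefit(im,c,near,th=75,half=60,vis=None,n='wrist'):
    px=proj(n,[*near,25],c)[0].astype(int); d=int(np.linalg.norm(proj(n,[near[0],near[1]+half,5],c)[0]-px))
    ct,t=blob(im,px,d,th); o,r=rays(n,ct,c)
    if vis is not None:
        for p in ct: vis[int(p[1]),int(p[0])]=(255,0,0)
    def pts(q):
        C=np.array([q[0],q[1],5.]); s=(C-o)@r.T; return o+r*s[:,None]-C
    sel=np.ones(len(ct),bool); q=np.array(near,float)
    for it in range(4):
        sel=pts(q)[:,2]>-3
        res=least_squares(lambda q:np.linalg.norm(pts(q)[sel],axis=1)-40,q,loss='soft_l1',f_scale=.5); q=res.x
    e=np.linalg.norm(pts(q)[sel],axis=1)-40
    return q,sel.mean(),np.median(e),np.percentile(np.abs(e),80)
def ld(tag):
    z=np.load(f'w_{tag}.npz'); return cv2.cvtColor(cv2.imread(f'pics/w_{tag}.png'),cv2.COLOR_BGR2RGB),(z['K'],z['R'],z['t'])
E
python3 - <<'E'
from h import *
im,c=ld('r1'); vis=im.copy()
for th in (55,65,75,90):
  for near in [(476,243),(466,5),(452,-255)]:
    q,f,m,p=domefit(im,c,near,th,vis=vis if th==65 else None); print(th,q.round(1),f.round(2),m.round(2),p.round(2))
for n,f in (('scene','s1'),('side','d1')):
  i2=cv2.cvtColor(cv2.imread(f'pics/{f}.png'),cv2.COLOR_BGR2RGB); cc=cal(n)
  for near in [(476,243),(466,5),(452,-255),(592,-135),(589,245)]:
    q,f,m,p=domefit(i2,cc,near,110,n=n); print(n,q.round(1),f.round(2),m.round(2),p.round(2))
cv2.imwrite('pics/v2.png',cv2.cvtColor(vis,cv2.COLOR_RGB2BGR))
E
```

```text
55 [474.7 241.3] 0.71 0.5 9.17
55 [464.9   6.6] 0.68 -0.25 0.6
55 [ 450.5 -232.3] 0.71 -0.32 5.95
65 [473.8 241.6] 0.64 -0.19 0.66
65 [464.8   6.7] 0.68 -0.35 0.74
65 [ 450.6 -232.2] 0.71 -0.58 5.85
75 [473.7 241.5] 0.63 -0.22 0.76
75 [464.6   6.9] 0.68 -0.39 0.93
75 [ 450.6 -232.3] 0.74 -0.7 6.13
90 [473.6 241.3] 0.63 -0.36 0.88
90 [464.6   7.1] 0.65 -0.47 1.16
90 [ 451.  -231.9] 0.78 -1.82 6.96
scene [467.6 250.6] 0.63 -2.14 8.62
scene [464.8   8.8] 0.64 -0.81 8.95
scene [ 430.  -230.5] 0.48 1.98 7.6
scene [ 584.6 -120.8] 0.55 -0.43 3.8
scene [584.5 243.3] 0.75 -2.16 10.59
side [477.5 242.1] 0.79 -5.56 14.44
side [462.2   3.3] 0.63 -0.63 8.63
side [ 447.6 -250.9] 0.59 -0.27 1.04
side [ 591.2 -128.2] 0.58 -0.12 1.77
side [602.3 241.5] 1.0 -2.19 25.83
```

View pics/v2.png

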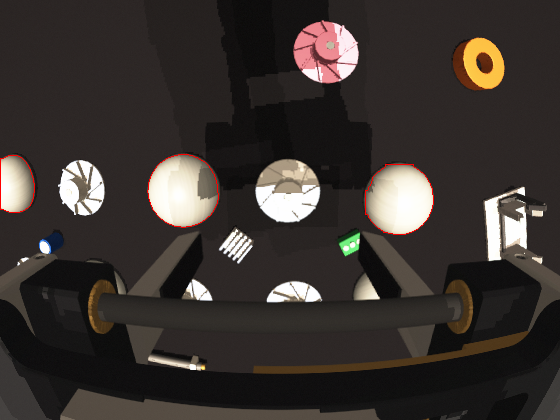

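View pics/d2.png

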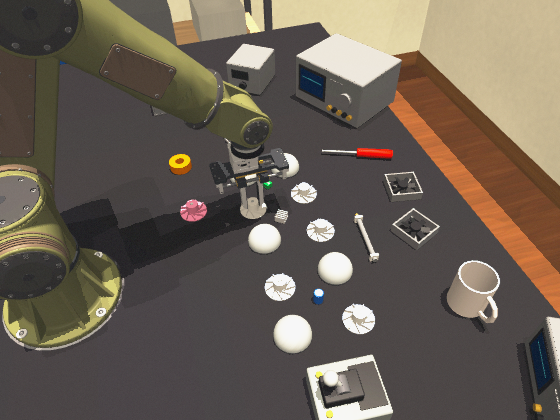

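```bash
python3 -m pendant '0 0 0 0 0 0 20;0 0 0 -0.03 0 0 20;0 0 0 -0.06 0.01 0.002 20;0 0 0 -0.09 0.03 0.008 20;0 0 0 -0.095 0.05 0.008 20;0 0 0 -0.095 0.052 0.008 20;0 0 0 -0.095 0.052 0.008 20;0 0 0 -0.095 0.052 0.008 20' 15
python3 - <<'E'
from h import *
s,c,im=look('s1'); vis=im.copy(); print(s['position'],s['width'],s['force'])
for th in (55,65,75,90): print([v.round(2) for v in domefit(im,c,(473,241),th,vis=vis)])
cv2.imwrite('pics/v3.png',cv2.cvtColor(vis,cv2.COLOR_RGB2BGR))
E
```

```text
t: 6.8
position: [472.9, 169.7, 109.5]
orientation: [[-0.002, -0.0, 1.0], [-0.001, 1.0, 0.0], [-1.0, -0.001, -0.002]]
force: [-0.0, -0.4, -1.1]
width: 29.5
[472.89957076 169.66460542 109.46589607] 29.540863866134902 [-0.03144541 -0.36300081 -1.08048873]
[array([474.08, 241.87]), np.float64(1.0), np.float64(-0.36), np.float64(0.6)]
[array([474.12, 241.91]), np.float64(1.0), np.float64(-0.5), np.float64(0.81)]
[array([474.18, 242.02]), np.float64(1.0), np.float64(-0.7), np.float64(1.08)]
[array([474.35, 242.2 ]), np.float64(1.0), np.float64(-1.07), np.float64(1.92)]
```

View pics/v3.png

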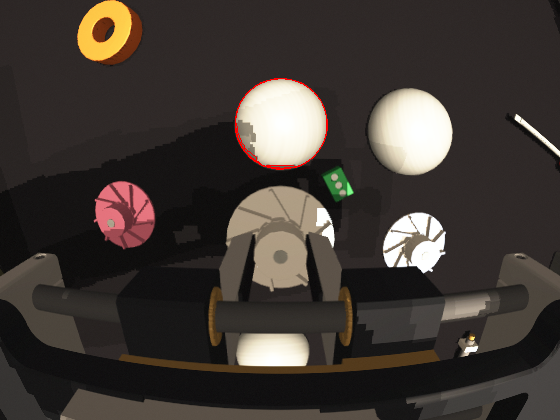

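```bash
python3 -m pendant '0 0 0 0 0.04 0.001 20;0 0 0 0 0.065 0.001 20;0 0 0 0.005 0.072 0.001 20;0 0 0 0.015 0.072 0.001 20;0 0 0 0.03 0.072 0.001 20;0 0 0 0.04 0.072 0.001 20;0 0 0 0.045 0.072 0.001 20;0 0 0 0.0475 0.072 0.001 20;0 0 0 0.0475 0.072 0.001 20;0 0 0 0.0475 0.072 0.001 20'
python3 - <<'E'
from h import *
s=robot.state(); print(s['position'],s['width'],s['force'],s['ft_torque'])
E
```

```text
t: 7.68
position: [474.8, 241.9, 63.3]
orientation: [[0.0, 0.001, 1.0], [0.0, 1.0, -0.001], [-1.0, 0.0, 0.0]]
force: [-0.4, -0.0, -0.7]
width: 29.5
[474.79413271 241.90917587  63.25613682] 29.520490290116065 [-0.43560996 -0.01851577 -0.72544449] [-0.00677984  0.03912558 -0.06343761]
```

```bash
python3 -m pendant '0 0 0 0.001 0 -0.0003 20;0 0 0 0.001 0 -0.0003 20'
python3 -m pendant '0 0 0 0.001 0 0 20;0 0 0 0.001 0 0 20'
python3 -m pendant '0 0 0 0.001 0 0 20;0 0 0 0.001 0 0 20'
python3 - <<'E'
from h import *
s=robot.state(); print(s['position'],s['width'],s['force'],s['ft_torque'])
look('p1'); snap('side','d3.png')
E
```

```text
t: 7.85
position: [474.4, 242.2, 62.3]
orientation: [[0.001, 0.0, 1.0], [0.0, 1.0, -0.0], [-1.0, 0.0, 0.001]]
force: [-0.4, 0.1, -0.6]
width: 29.7
t: 8.02
position: [474.2, 242.2, 61.0]
orientation: [[0.0, 0.0, 1.0], [0.0, 1.0, -0.0], [-1.0, 0.0, 0.0]]
force: [-0.4, -0.6, 0.1]
width: 29.7
t: 8.18
position: [474.4, 242.3, 60.3]
orientation: [[0.0, 0.0, 1.0], [0.0, 1.0, -0.0], [-1.0, 0.0, 0.0]]
force: [-1.9, -0.3, 3.9]
width: 29.4
[474.36814965 242.31389995  60.28398412] 29.35215355551404 [-1.88531303 -0.31108795  3.85398689] [-0.11667847  0.31038349 -0.03104448]
```

View pics/w_p1.png

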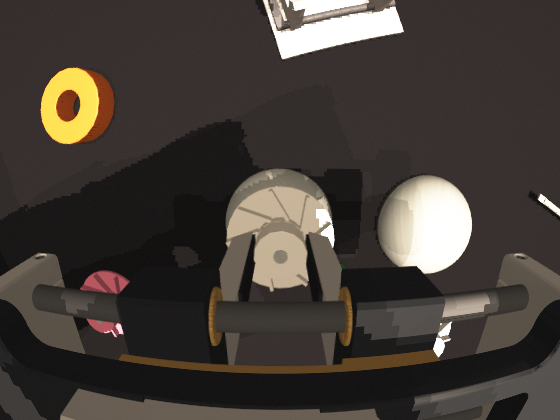

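```bash
python3 -m pendant '0 0 0 -0.0005 0 -0.0003 20;0 0 0 -0.0005 0 -0.0003 36;0 0 0 -0.0005 0 -0.0003 45;0 0 0 -0.0005 0 -0.0003 45;0 0 0 -0.0005 0 -0.0003 45'
python3 - <<'E'
from h import *
look('p1b'); snap('side','d3.png')
E
python3 -m pendant '0 0 0 -0.02 0 0 50;0 0 0 -0.05 0 0 50;0 0 0 -0.09 0 0 50;0 0 0 -0.1 -0.03 0 50;0 0 0 -0.1 -0.07 0 50;0 0 0 -0.1 -0.07 0 50;0 0 0 -0.1 -0.07 0 50'
python3 - <<'E'
from h import *
look('p1c'); im=snap('side','d4.png'); i2=snap('scene','s4.png')
a=cv2.resize(im[130:220,210:330],(480,360)); b=cv2.resize(i2[150:220,290:380],(464,360))
i3=robot.capture('wrist'); 
cv2.imwrite('pics/p1.png',cv2.cvtColor(np.hstack([a,b])[:,:800],cv2.COLOR_RGB2BGR))
E
```

```text
t: 8.7
position: [473.9, 242.2, 60.3]
orientation: [[-0.0, 0.0, 1.0], [-0.0, 1.0, -0.0], [-1.0, -0.0, -0.0]]
force: [0.4, -0.2, 0.5]
width: 42.2
t: 9.38
position: [474.1, 171.0, 160.8]
orientation: [[0.001, 0.003, 1.0], [0.0, 1.0, -0.003], [-1.0, 0.0, 0.001]]
force: [-0.1, 0.5, 0.2]
width: 47.3
```

View pics/w_p1c.png

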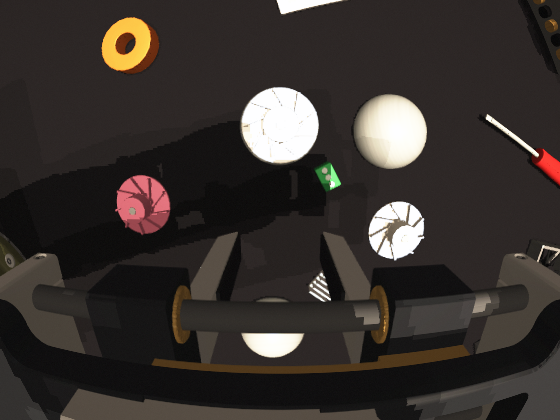

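View pics/p1.png

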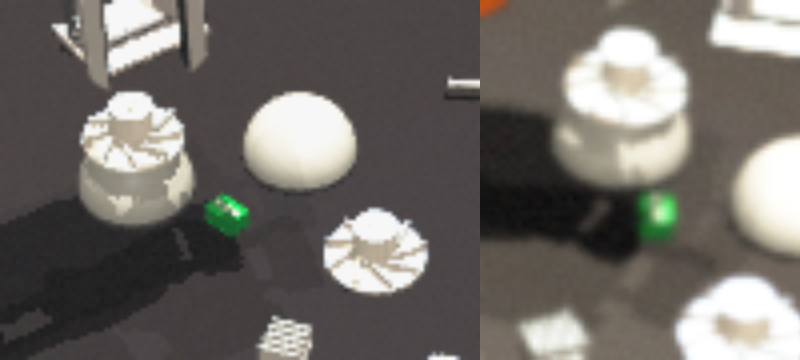

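Rotor 1 rests level on S1: it shows at (280,126) in the wrist view and upright in both crops. Next is rotor 2 at (396,231), going to S2 at (390,131).

```bash
cat >> h.py <<'E'
def rotor(im,c,near,z=8,half=52,th=None):
    px=proj('wrist',[*near,20],c)[0].astype(int); d=int(np.linalg.norm(proj('wrist',[near[0],near[1]+half,5],c)[0]-px))
    ct,t=blob(im,px,d,th); h=cv2.convexHull(ct.astype(np.float32))[:,0]
    return circ(onz('wrist',h,z,c)).round(1),t
E
python3 - <<'E'
from h import *
im,c=ld('p1c')
print(rotor(im,c,(606,124)), 'placed',rotor(im,c,(474,242),53))
print([v.round(2) for v in domefit(im,c,(589,245),60)])
im,c=ld('s1');print(rotor(im,c,(606,124)));print([v.round(2) for v in domefit(im,c,(589,245),60)])
im,c=ld('r1c');print(rotor(im,c,(606,124)))
E
```

```text
(array([606.6, 128.7,  34.3]), 141.0) placed (array([474.7, 242.2,  33.8]), 140.0)
[array([590.92, 238.78]), np.float64(0.71), np.float64(-0.31), np.float64(0.56)]
(array([606.1, 129.1,  34.3]), 141.0)
[array([590.92, 238.75]), np.float64(0.69), np.float64(-0.23), np.float64(0.53)]
(array([606.6, 128.1,  35.3]), 138.0)
```

```bash
python3 -m pendant '0 0 0 0 -0.013 0.04 55;0 0 0 0 -0.026 0.08 55;0 0 0 0.02 -0.038 0.115 55;0 0 0 0.06 -0.043 0.13 55;0 0 0 0.1 -0.043 0.132 55;0 0 0 0.13 -0.043 0.132 55;0 0 0 0.145 -0.043 0.132 55;0 0 0 0.145 -0.043 0.132 55;0 0 0 0.145 -0.043 0.132 20;0 0 0 0.145 -0.043 0.132 20;0 0 0 0.145 -0.043 0.132 20;0 0 0 0.145 -0.043 0.132 20;0 0 0 0.145 -0.043 0.132 20;0 0 0 0.145 -0.043 0.132 20;0 0 0 0.145 -0.043 0.132 20' 8
python3 -m pendant '0 0 0 0 0 0 50;0 0 0 0 0 0 50;0 0 0 0 0 0 50;-2 0 0 0 0 0 50;-15 0 0 0 0 0 50;-15 0 0 0 0 0 50;-15 0 0 0 0 0 50;-15 0 0 0 0 0 50;-15 0 0 0 0 0 50;-15 0 0 0 0 0 50;-15 0 0 0 0 0 50;-15 0 0 0 0 0 50;-15 0 0 0 0 0 50;-15 0 0 0 0 0 50;-15 0 0 0 0 0 50;-15 0 0 0 0 0 50;-15 0 0 0 0 0 50;-15 0 0 0 0 0 50;-15 0 0 0 0 0 50'
python3 -m pendant '0 0 0 0 0 0 20;0 0 0 0 0 0 20;0 0 0 0 0 0 20;0 0 0 0 0 0 20;0 0 0 0 0 0 20;0 0 0 0 0 0 20;0 0 0 0 0 0 20' 8
python3 - <<'E'
from h import *
s,c,im=look('r2');print(s['force'])
E
```

```text
t: 10.83
position: [606.0, 129.3, 15.6]
orientation: [[0.0, 0.0, 1.0], [0.0, 1.0, -0.0], [-1.0, 0.0, 0.0]]
force: [0.4, 1.3, 0.2]
width: 29.8
t: 12.42
position: [605.9, 129.2, 15.4]
orientation: [[-0.0, -1.0, 0.003], [-0.0, 0.003, 1.0], [-1.0, 0.0, -0.0]]
force: [-0.6, -0.3, -0.1]
width: 47.0
t: 13.0
position: [605.9, 129.2, 15.4]
orientation: [[-0.0, -1.0, 0.0], [-0.0, 0.0, 1.0], [-1.0, 0.0, -0.0]]
force: [-0.3, -0.3, -0.3]
width: 29.9
[-0.27358053 -0.31567828 -0.25770743]
```

View pics/w_r2.png

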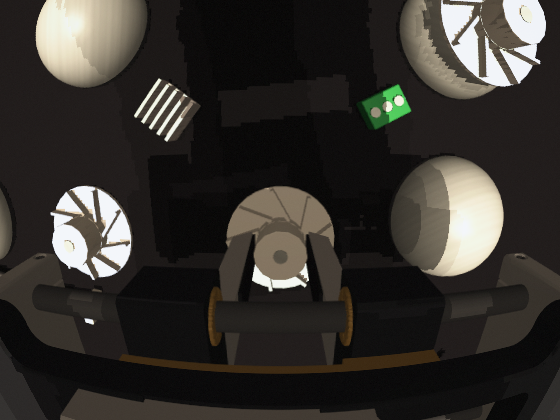

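```bash
python3 -m pendant '0 0 0 0 0 0 20;0 0 0 -0.03 0 0 20;0 0 0 -0.07 -0.01 0.02 20;0 0 0 -0.095 -0.025 0.05 20;0 0 0 -0.095 -0.04 0.08 20;0 0 0 -0.095 -0.054 0.11 20;0 0 0 -0.095 -0.054 0.11 20;0 0 0 -0.095 -0.054 0.11 20;0 0 0 -0.095 -0.054 0.11 20' 15
python3 - <<'E'
from h import *
s,c,im=look('s2'); vis=im.copy(); print(s['position'],s['width'],s['force'])
for th in (50,55,65,75): print([v.round(2) for v in domefit(im,c,(591,239),th,vis=vis)])
cv2.imwrite('pics/v4.png',cv2.cvtColor(vis,cv2.COLOR_RGB2BGR))
E
```

```text
t: 13.8
position: [659.6, 238.8, 109.8]
orientation: [[-0.001, -1.0, 0.0], [-0.0, 0.0, 1.0], [-1.0, 0.001, -0.0]]
force: [-0.2, -0.3, -0.2]
width: 29.8
[659.56764551 238.76671602 109.84825424] 29.792101435018676 [-0.15186834 -0.32237223 -0.19635486]
[array([590.59, 238.74]), np.float64(1.0), np.float64(-0.42), np.float64(0.68)]
[array([590.59, 238.76]), np.float64(1.0), np.float64(-0.47), np.float64(0.75)]
[array([590.54, 238.74]), np.float64(1.0), np.float64(-0.68), np.float64(0.98)]
[array([590.38, 238.76]), np.float64(1.0), np.float64(-0.96), np.float64(1.3)]
```

View pics/v4.png

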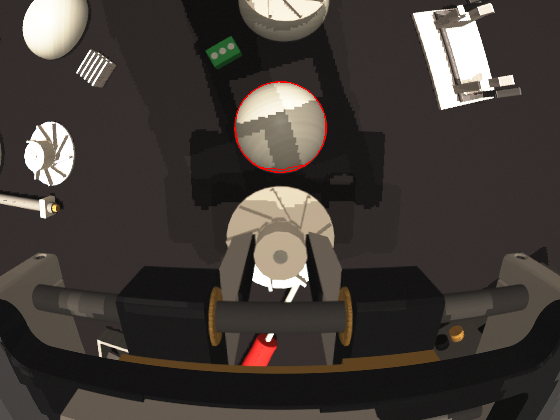

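```bash
python3 -m pendant '0 0 0 0 0.035 0 20;0 0 0 0 0.062 0 20;0 0 0 0.005 0.069 0 20;0 0 0 0.015 0.069 0 20;0 0 0 0.03 0.069 0 20;0 0 0 0.04 0.069 0 20;0 0 0 0.045 0.069 0 20;0 0 0 0.047 0.069 0 20;0 0 0 0.048 0.069 0 20;0 0 0 0.048 0.069 0 20;0 0 0 0.048 0.069 0 20' 
python3 -m pendant '0 0 0 0.001 0 0 20;0 0 0 0.001 0 0 20'
python3 -m pendant '0 0 0 0.0005 0 0 20;0 0 0 0.0005 0 0 20'
```

```text
t: 14.77
position: [591.3, 239.2, 62.9]
orientation: [[0.001, -1.0, 0.0], [0.0, 0.0, 1.0], [-1.0, -0.001, 0.0]]
force: [-0.2, 0.5, -1.0]
width: 29.4
t: 14.93
position: [591.0, 239.3, 61.7]
orientation: [[0.0, -1.0, 0.0], [0.0, 0.0, 1.0], [-1.0, -0.0, 0.0]]
force: [-0.5, 0.5, -0.6]
width: 29.4
t: 15.1
position: [590.9, 239.2, 61.0]
orientation: [[0.0, -1.0, 0.0], [0.0, 0.0, 1.0], [-1.0, -0.0, 0.0]]
force: [-0.3, 0.8, -0.2]
width: 29.2
```

```bash
python3 -m pendant '0 0 0 0.0005 0 -0.0003 20;0 0 0 0.0005 0 -0.0003 20;0 0 0 0.0005 0 -0.0003 20'
python3 -m pendant '0 0 0 0 0 0 36;0 0 0 0 0 0 45;0 0 0 0 0 0 45;0 0 0 0 0 0 45'
python3 -m pendant '0 0 0 -0.02 0 0 50;0 0 0 -0.05 0 0 55;0 0 0 -0.09 -0.02 -0.03 55;0 0 0 -0.1 -0.05 -0.07 55;0 0 0 -0.1 -0.07 -0.1 55;0 0 0 -0.1 -0.07 -0.1 55;0 0 0 -0.1 -0.07 -0.1 55'
python3 - <<'E'
from h import *
s,c,im=look('p2'); 
print('placed',rotor(im,c,(591,239),53),rotor(im,c,(474,242),53),'R3',rotor(im,c,(603,-7)),s['position'])
a=snap('side','d5.png'); b=snap('scene','s5.png')
cv2.imwrite('pics/p2.png',cv2.cvtColor(np.hstack([cv2.resize(a[120:220,210:330],(432,360)),cv2.resize(b[150:225,290:380],(360,360))]),cv2.COLOR_RGB2BGR))
E
```

```text
t: 15.35
position: [590.9, 238.9, 60.5]
orientation: [[0.0, -1.0, 0.0], [0.0, 0.0, 1.0], [-1.0, -0.0, 0.0]]
force: [0.4, 0.6, -0.5]
width: 29.8
t: 15.68
position: [590.9, 238.9, 60.5]
orientation: [[0.0, -1.0, 0.0], [0.0, 0.0, 1.0], [-1.0, -0.0, 0.0]]
force: [0.0, 0.3, 0.5]
width: 42.2
t: 16.27
position: [662.3, 135.9, 160.4]
orientation: [[0.001, -1.0, 0.004], [-0.0, 0.004, 1.0], [-1.0, -0.001, -0.0]]
force: [-0.8, -0.2, -0.7]
width: 52.0
placed (array([591.9, 238.1,  34.1]), 140.0) (array([476.4, 240.6,  33.8]), 153.0) R3 (array([604.4,  -3.9,  34. ]), 131.0) [662.26286655 135.8711372  160.42931026]
```

View pics/w_p2.png

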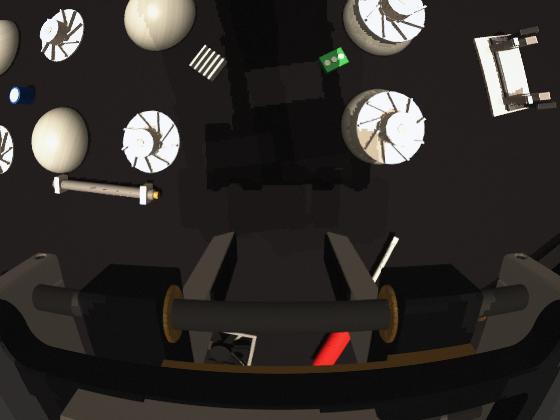

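View pics/p2.png

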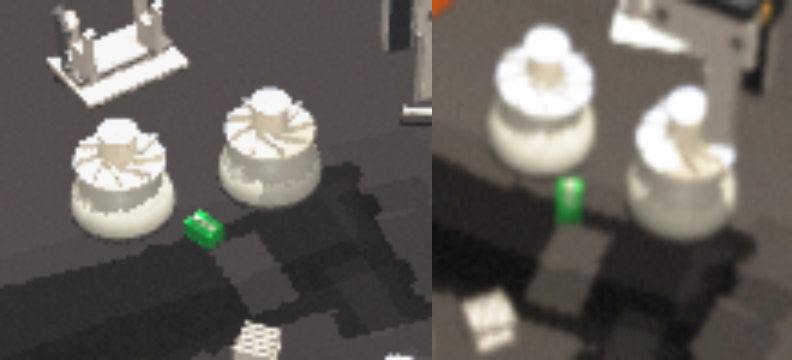

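```bash
python3 -m pendant '0 0 0 0 0.015 -0.04 60;0 0 0 0 0.03 -0.08 60;0 0 0 0.01 0.045 -0.12 60;0 0 0 0.03 0.058 -0.14 60;0 0 0 0.07 0.058 -0.14 60;0 0 0 0.11 0.058 -0.14 60;0 0 0 0.135 0.058 -0.14 60;0 0 0 0.145 0.058 -0.14 60;0 0 0 0.145 0.058 -0.14 60;0 0 0 0.145 0.058 -0.14 20;0 0 0 0.145 0.058 -0.14 20;0 0 0 0.145 0.058 -0.14 20;0 0 0 0.145 0.058 -0.14 20;0 0 0 0.145 0.058 -0.14 20;0 0 0 0.145 0.058 -0.14 20;0 0 0 0.145 0.058 -0.14 20' 8
python3 - <<'E'
from h import *
s,c,im=look('r3')
E
```

```text
t: 17.75
position: [603.5, -1.2, 16.7]
orientation: [[0.002, -1.0, 0.0], [-0.0, 0.0, 1.0], [-1.0, -0.002, -0.0]]
force: [-0.8, 0.0, 7.6]
width: 29.7
```

View pics/w_r3.png

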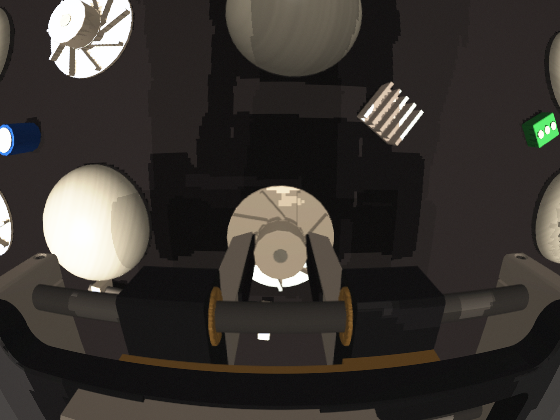

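```bash
python3 -m pendant '0 0 0 0 0 0 50;0 0 0 0 0 0 50;0 0 0 0 0 0 50;2 0 0 0 0 0 50;15 0 0 0 0 0 50;15 0 0 0 0 0 50;15 0 0 0 0 0 50;15 0 0 0 0 0 50;15 0 0 0 0 0 50;15 0 0 0 0 0 50;15 0 0 0 0 0 50;15 0 0 0 0 0 50;15 0 0 0 0 0 50;15 0 0 0 0 0 50;15 0 0 0 0 0 50;15 0 0 0 0 0 50;15 0 0 0 0 0 50;15 0 0 0 0 0 50;15 0 0 0 0 0 50'
python3 -m pendant '0 0 0 0 0 0 20;0 0 0 0 0 0 20;0 0 0 0 0 0 20;0 0 0 0 0 0 20;0 0 0 0 0 0 20;0 0 0 0 0 0 20;0 0 0 0 0 0 20' 8
python3 - <<'E'
from h import *
s,c,im=look('r3b')
print(rotor(im,c,(603,-1)))
E
```

```text
t: 19.38
position: [602.8, -1.1, 15.4]
orientation: [[-0.0, -0.003, 1.0], [0.0, 1.0, 0.003], [-1.0, 0.0, -0.0]]
force: [0.5, -1.7, 0.7]
width: 46.7
t: 19.97
position: [602.9, -1.1, 15.5]
orientation: [[0.0, -0.0, 1.0], [-0.0, 1.0, 0.0], [-1.0, -0.0, 0.0]]
force: [-0.6, -0.0, -0.5]
width: 30.2
(array([603.3, -12.6,  44.6]), 126.0)
```

View pics/w_r3b.png

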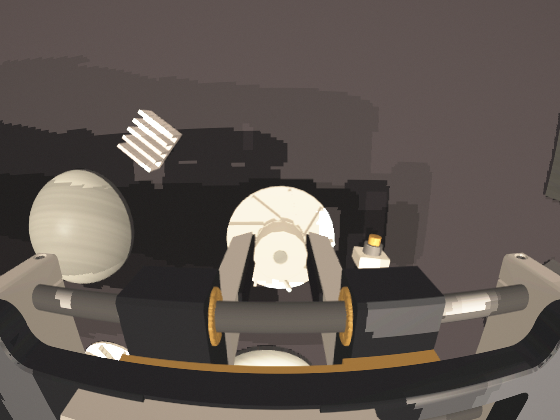

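```bash
python3 -m pendant '0 0 0 0 0 0 20;0 0 0 -0.03 0 0 20;0 0 0 -0.06 -0.02 0 20;0 0 0 -0.095 -0.06 -0.005 20;0 0 0 -0.095 -0.1 -0.011 20;0 0 0 -0.095 -0.14 -0.011 20;0 0 0 -0.095 -0.18 -0.011 20;0 0 0 -0.095 -0.203 -0.011 20;0 0 0 -0.095 -0.203 -0.011 20;0 0 0 -0.095 -0.203 -0.011 20;0 0 0 -0.095 -0.203 -0.011 20' 15
python3 - <<'E'
from h import *
s,c,im=look('s4'); vis=im.copy(); print(s['position'],s['width'],s['force'])
for th in (50,60,75): print([v.round(2) for v in domefit(im,c,(592,-135),th,vis=vis)])
cv2.imwrite('pics/v5.png',cv2.cvtColor(vis,cv2.COLOR_RGB2BGR))
E
```

```text
t: 20.93
position: [591.8, -203.6, 110.2]
orientation: [[-0.0, 0.0, 1.0], [0.0, 1.0, -0.0], [-1.0, 0.0, -0.0]]
force: [-0.7, 0.2, 0.3]
width: 29.6
[ 591.78256545 -203.55904278  110.23084979] 29.595646142108304 [-0.71210871  0.16588547  0.29038652]
[array([ 605.32, -115.95]), np.float64(1.0), np.float64(6.28), np.float64(12.38)]
[array([ 596.04, -125.86]), np.float64(1.0), np.float64(1.65), np.float64(12.52)]
[array([ 596.39, -125.71]), np.float64(1.0), np.float64(1.82), np.float64(12.19)]
```

View pics/v5.png

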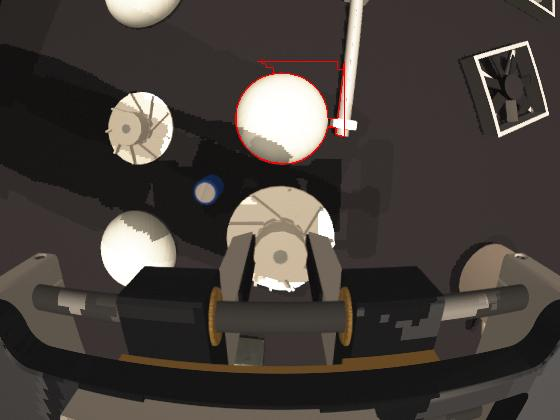

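Run:
```python
from h import *
im,c=ld('s4')
vis=im.copy()
for th in (70,90,110,130):
  for hf in (47,):
    print(th,[v.round(2) for v in domefit(im,c,(593,-132),th,half=hf,vis=vis)])
cv2.imwrite('pics/v5.png',cv2.cvtColor(vis,cv2.COLOR_RGB2BGR)[40:200,200:400].repeat(3,0).repeat(3,1))
```

```text
70 [array([ 593.93, -126.19]), np.float64(1.0), np.float64(-0.29), np.float64(0.7)]
90 [array([ 594.09, -125.97]), np.float64(1.0), np.float64(-0.49), np.float64(1.07)]
110 [array([ 594.1 , -125.68]), np.float64(1.0), np.float64(-0.97), np.float64(1.74)]
130 [array([ 594.36, -125.39]), np.float64(1.0), np.float64(-1.43), np.float64(2.78)]
```

View pics/v5.png

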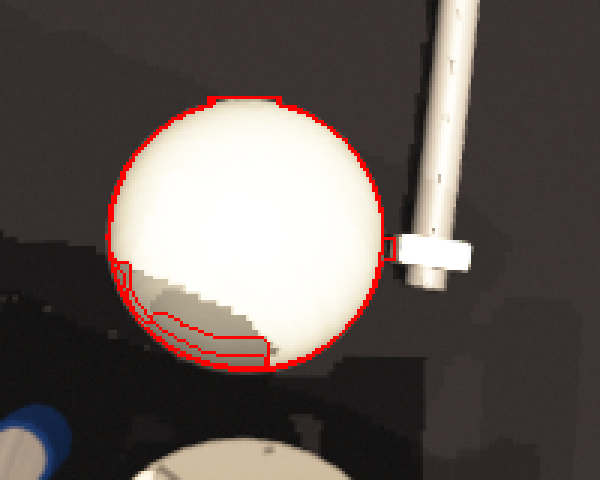

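Run:
```python
from h import *
im,c=ld('s4')
for th in (65,70,80):
    print(th,[v.round(2) for v in domefit(im,c,(594,-126),th,half=49)])
```

```text
65 [array([ 593.91, -126.42]), np.float64(1.0), np.float64(-0.31), np.float64(0.67)]
70 [array([ 593.97, -126.42]), np.float64(1.0), np.float64(-0.35), np.float64(0.72)]
80 [array([ 594.  , -126.37]), np.float64(1.0), np.float64(-0.48), np.float64(0.86)]
```

```bash
python3 -m pendant '0 0 0 0 0.035 0.002 20;0 0 0 0 0.065 0.002 20;0 0 0 0.005 0.077 0.002 20;0 0 0 0.015 0.077 0.002 20;0 0 0 0.03 0.077 0.002 20;0 0 0 0.04 0.077 0.002 20;0 0 0 0.045 0.077 0.002 20;0 0 0 0.048 0.077 0.002 20;0 0 0 0.048 0.077 0.002 20;0 0 0 0.048 0.077 0.002 20' 
python3 -m pendant '0 0 0 0.001 0 0 20;0 0 0 0.001 0 0 20;0 0 0 0.001 0 0 20'
python3 -m pendant '0 0 0 0.0005 0 0 20;0 0 0 0.0005 0 0 20;0 0 0 0.0005 0 0 20'
```

```text
t: 21.82
position: [594.0, -127.5, 62.7]
orientation: [[0.0, 0.001, 1.0], [-0.0, 1.0, -0.001], [-1.0, -0.0, 0.0]]
force: [0.6, -0.9, 0.1]
width: 29.9
t: 22.07
position: [594.0, -127.2, 61.8]
orientation: [[0.001, 0.0, 1.0], [-0.0, 1.0, -0.0], [-1.0, -0.0, 0.001]]
force: [-0.6, -1.1, -0.6]
width: 29.2
t: 22.32
position: [593.9, -127.1, 61.0]
orientation: [[0.0, 0.0, 1.0], [-0.0, 1.0, -0.0], [-1.0, -0.0, 0.0]]
force: [-0.2, 0.1, 0.2]
width: 29.2
```

```bash
python3 -m pendant '0 0 0 0.0005 0.0006 0 20;0 0 0 0.0005 0.0006 0 20;0 0 0 0.0005 0.0006 0 20'
python3 -m pendant '0 0 0 0 0 0 36;0 0 0 0 0 0 45;0 0 0 0 0 0 45;0 0 0 0 0 0 45'
python3 -m pendant '0 0 0 -0.02 0 0 50;0 0 0 -0.05 0 0 55;0 0 0 -0.09 -0.02 -0.03 55;0 0 0 -0.1 -0.06 -0.06 55;0 0 0 -0.1 -0.07 -0.1 55;0 0 0 -0.1 -0.07 -0.13 55;0 0 0 -0.1 -0.07 -0.13 55;0 0 0 -0.1 -0.07 -0.13 55'
python3 - <<'E'
from h import *
s,c,im=look('p3'); 
print('placed',rotor(im,c,(594,-126),53),'R4',rotor(im,c,(460,-130)),s['position'])
a=snap('side','d6.png'); b=snap('scene','s6.png')
cv2.imwrite('pics/p3.png',cv2.cvtColor(np.hstack([cv2.resize(a[210:310,270:390],(432,360)),cv2.resize(b[230:305,240:330],(360,360))]),cv2.COLOR_RGB2BGR))
E
```

```text
t: 22.57
position: [593.9, -126.5, 60.4]
orientation: [[-0.0, 0.0, 1.0], [-0.0, 1.0, -0.0], [-1.0, -0.0, -0.0]]
force: [0.3, -0.9, -0.6]
width: 29.3
t: 22.9
position: [593.9, -126.5, 60.5]
orientation: [[0.0, 0.0, 1.0], [-0.0, 1.0, -0.0], [-1.0, -0.0, 0.0]]
force: [0.0, 0.4, 0.4]
width: 42.2
t: 23.57
position: [462.7, -197.1, 161.1]
orientation: [[0.001, 0.002, 1.0], [-0.0, 1.0, -0.002], [-1.0, -0.0, 0.001]]
force: [0.7, 0.2, 0.7]
width: 51.5
placed (array([ 592.2, -124.6,   38.5]), 153.0) R4 (array([ 460.9, -129.8,   33.4]), 135.0) [ 462.6854449  -197.05768712  161.13321952]
```

View pics/w_p3.png

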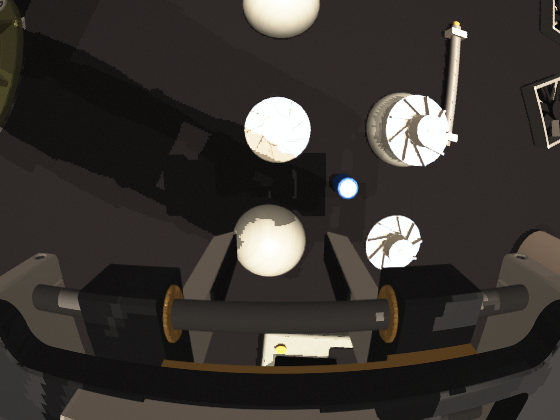

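View pics/p3.png

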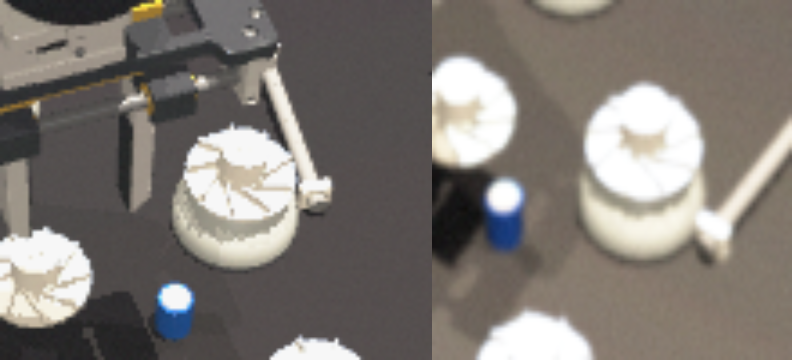

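```bash
python3 -m pendant '0 0 0 0 0.04 -0.003 58;0 0 0 0.02 0.067 -0.003 58;0 0 0 0.06 0.067 -0.003 58;0 0 0 0.1 0.067 -0.003 58;0 0 0 0.13 0.067 -0.003 58;0 0 0 0.1445 0.067 -0.003 58;0 0 0 0.1445 0.067 -0.003 58;0 0 0 0.1445 0.067 -0.003 58;0 0 0 0.1445 0.067 -0.003 20;0 0 0 0.1445 0.067 -0.003 20;0 0 0 0.1445 0.067 -0.003 20;0 0 0 0.1445 0.067 -0.003 20;0 0 0 0.1445 0.067 -0.003 20;0 0 0 0.1445 0.067 -0.003 20;0 0 0 0.1445 0.067 -0.003 20' 8
python3 -m pendant '0 0 0 0 0 0 50;0 0 0 0 0 0 50;0 0 0 0 0 0 50;-2 0 0 0 0 0 50;-15 0 0 0 0 0 50;-15 0 0 0 0 0 50;-15 0 0 0 0 0 50;-15 0 0 0 0 0 50;-15 0 0 0 0 0 50;-15 0 0 0 0 0 50;-15 0 0 0 0 0 50;-15 0 0 0 0 0 50;-15 0 0 0 0 0 50;-15 0 0 0 0 0 50;-15 0 0 0 0 0 50;-15 0 0 0 0 0 50;-15 0 0 0 0 0 50;-15 0 0 0 0 0 50;-15 0 0 0 0 0 50'
python3 -m pendant '0 0 0 0 0 0 20;0 0 0 0 0 0 20;0 0 0 0 0 0 20;0 0 0 0 0 0 20;0 0 0 0 0 0 20;0 0 0 0 0 0 20;0 0 0 0 0 0 20' 8
python3 - <<'E'
from h import *
s,c,im=look('r4'); print(s['q'])
E
```

```text
t: 24.97
position: [461.3, -129.7, 16.7]
orientation: [[0.001, 0.0, 1.0], [-0.0, 1.0, -0.0], [-1.0, -0.0, 0.001]]
force: [-1.3, 0.7, 7.3]
width: 30.0
t: 26.55
position: [460.8, -129.5, 15.9]
orientation: [[-0.0, -1.0, 0.003], [0.0, 0.003, 1.0], [-1.0, 0.0, 0.0]]
force: [0.4, -1.4, 0.3]
width: 46.7
t: 27.13
position: [460.9, -129.5, 16.0]
orientation: [[0.0, -1.0, 0.0], [-0.0, 0.0, 1.0], [-1.0, -0.0, -0.0]]
force: [0.9, 0.1, -0.6]
width: 29.8
[-2.00811334e+01  2.31352628e+01  1.07908628e+02 -5.32536372e-05
  4.89543687e+01 -1.10062801e+02]
```

View pics/w_r4.png

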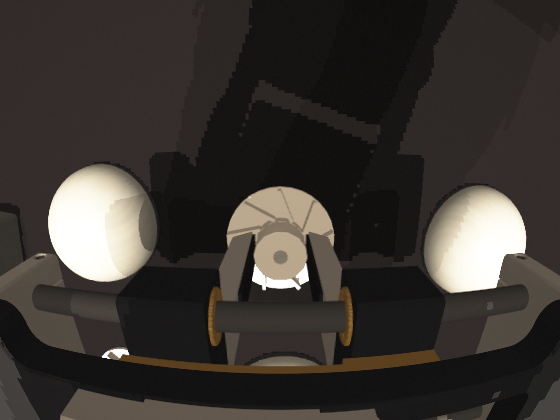

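```bash
python3 -m pendant '0 0 0 0 0 0 20;0 0 0 -0.03 0 0 20;0 0 0 -0.06 -0.02 0.02 20;0 0 0 -0.094 -0.04 0.06 20;0 0 0 -0.094 -0.06 0.1 20;0 0 0 -0.094 -0.073 0.135 20;0 0 0 -0.094 -0.073 0.135 20;0 0 0 -0.094 -0.073 0.135 20;0 0 0 -0.094 -0.073 0.135 20' 15
python3 - <<'E'
from h import *
s,c,im=look('s3'); vis=im.copy(); print(s['position'],s['width'],s['force'])
for th in (50,55,60,70): print([v.round(2) for v in domefit(im,c,(465,6),th,half=50,vis=vis)])
cv2.imwrite('pics/v6.png',cv2.cvtColor(vis,cv2.COLOR_RGB2BGR))
E
```

```text
t: 27.93
position: [533.5, 5.6, 109.5]
orientation: [[-0.001, -1.0, -0.001], [-0.0, -0.001, 1.0], [-1.0, 0.001, -0.0]]
force: [0.1, -0.8, -1.3]
width: 29.8
[533.54821469   5.55132687 109.50559438] 29.786371220963957 [ 0.05042311 -0.75514414 -1.32148868]
[array([464.18,   7.15]), np.float64(1.0), np.float64(0.05), np.float64(4.77)]
[array([464.55,   6.66]), np.float64(1.0), np.float64(-0.25), np.float64(0.51)]
[array([464.56,   6.67]), np.float64(1.0), np.float64(-0.38), np.float64(0.65)]
[array([464.55,   6.65]), np.float64(1.0), np.float64(-0.53), np.float64(0.77)]
```

View pics/v6.png

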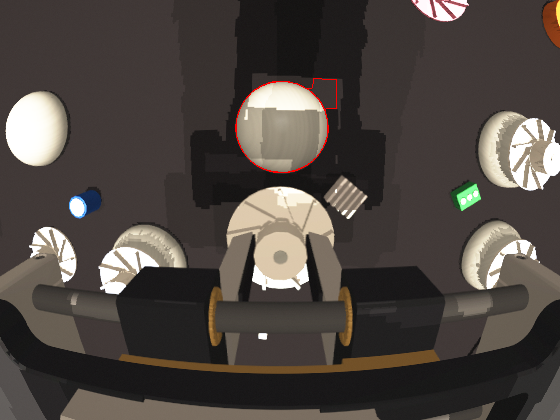

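```bash
python3 -m pendant '0 0 0 0 0.035 0.001 20;0 0 0 0 0.062 0.001 20;0 0 0 0.005 0.069 0.001 20;0 0 0 0.015 0.069 0.001 20;0 0 0 0.03 0.069 0.001 20;0 0 0 0.04 0.069 0.001 20;0 0 0 0.045 0.069 0.001 20;0 0 0 0.047 0.069 0.001 20;0 0 0 0.047 0.069 0.001 20;0 0 0 0.047 0.069 0.001 20;0 0 0 0.047 0.069 0.001 20;0 0 0 0.047 0.069 0.001 20' 
python3 -m pendant '0 0 0 0.001 0 0 20;0 0 0 0.001 0 0 20;0 0 0 0.001 0 0 20'
```

```text
t: 28.98
position: [465.2, 6.5, 63.4]
orientation: [[0.001, -1.0, 0.0], [-0.0, 0.0, 1.0], [-1.0, -0.001, -0.0]]
force: [0.5, 0.6, -1.0]
width: 29.5
t: 29.23
position: [464.9, 6.5, 62.0]
orientation: [[0.0, -1.0, 0.0], [0.0, 0.0, 1.0], [-1.0, -0.0, 0.0]]
force: [-0.5, -0.6, -0.9]
width: 29.9
```

```bash
python3 -m pendant '0 0 0 0.0006 0.0003 0 20;0 0 0 0.001 0.0003 0 20;0 0 0 0.001 0.0003 0 20;0 0 0 0.001 0.0003 0 20'
python3 -m pendant '0 0 0 0 0 0 36;0 0 0 0 0 0 45;0 0 0 0 0 0 45;0 0 0 0 0 0 45'
python3 -m pendant '0 0 0 -0.02 0 0 50;0 0 0 -0.05 0 0 58;0 0 0 -0.09 -0.03 -0.03 58;0 0 0 -0.1 -0.06 -0.07 58;0 0 0 -0.1 -0.09 -0.11 58;0 0 0 -0.1 -0.12 -0.15 58;0 0 0 -0.1 -0.14 -0.19 58;0 0 0 -0.1 -0.14 -0.23 58;0 0 0 -0.1 -0.14 -0.25 58;0 0 0 -0.1 -0.14 -0.25 58;0 0 0 -0.1 -0.14 -0.25 58;0 0 0 -0.1 -0.14 -0.25 58'
python3 - <<'E'
from h import *
s,c,im=look('p4'); 
print('R5',rotor(im,c,(594,-252)),s['position'])
a=snap('side','d7.png'); b=snap('scene','s7.png')
cv2.imwrite('pics/p4.png',cv2.cvtColor(np.hstack([cv2.resize(a[200:300,220:340],(432,360)),cv2.resize(b[190:265,245:335],(360,360))]),cv2.COLOR_RGB2BGR))
E
```

```text
t: 29.57
position: [464.6, 6.5, 60.9]
orientation: [[-0.0, -1.0, 0.0], [0.0, 0.0, 1.0], [-1.0, 0.0, 0.0]]
force: [-0.7, -0.3, -0.0]
width: 29.5
t: 29.9
position: [464.6, 6.5, 61.0]
orientation: [[0.0, -1.0, 0.0], [-0.0, 0.0, 1.0], [-1.0, -0.0, -0.0]]
force: [-0.6, 0.4, -0.1]
width: 42.3
t: 30.9
position: [604.3, -243.9, 160.3]
orientation: [[-0.001, -1.0, 0.001], [0.001, 0.001, 1.0], [-1.0, 0.001, 0.001]]
force: [0.3, 1.1, 0.2]
width: 54.6
R5 (array([ 593.9, -256.5,   33.7]), 113.0) [ 604.28226051 -243.87590565  160.32366372]
```

View pics/w_p4.png

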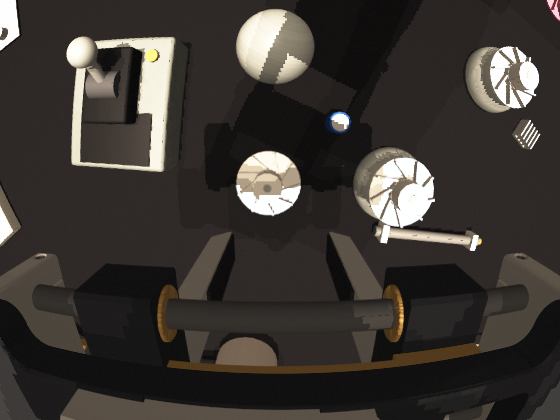

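View pics/p4.png

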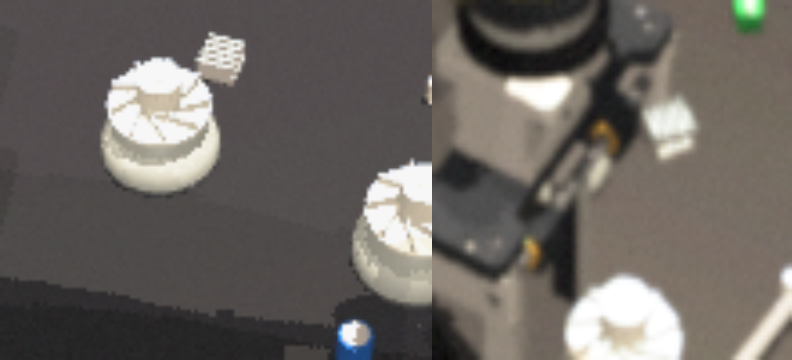

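```bash
python3 -m pendant '0 0 0 0 0.01 -0.0125 58;0 0 0 0.04 0.01 -0.0125 58;0 0 0 0.08 0.01 -0.0125 58;0 0 0 0.11 0.01 -0.0125 58;0 0 0 0.13 0.01 -0.0125 58;0 0 0 0.1445 0.01 -0.0125 58;0 0 0 0.1445 0.01 -0.0125 58;0 0 0 0.1445 0.01 -0.0125 58;0 0 0 0.1445 0.01 -0.0125 20;0 0 0 0.1445 0.01 -0.0125 20;0 0 0 0.1445 0.01 -0.0125 20;0 0 0 0.1445 0.01 -0.0125 20;0 0 0 0.1445 0.01 -0.0125 20;0 0 0 0.1445 0.01 -0.0125 20;0 0 0 0.1445 0.01 -0.0125 20' 8
python3 -m pendant '0 0 0 0 0 0 50;0 0 0 0 0 0 50;0 0 0 0 0 0 50;2 0 0 0 0 0 50;15 0 0 0 0 0 50;15 0 0 0 0 0 50;15 0 0 0 0 0 50;15 0 0 0 0 0 50;15 0 0 0 0 0 50;15 0 0 0 0 0 50;15 0 0 0 0 0 50;15 0 0 0 0 0 50;15 0 0 0 0 0 50;15 0 0 0 0 0 50;15 0 0 0 0 0 50;15 0 0 0 0 0 50;15 0 0 0 0 0 50;15 0 0 0 0 0 50;15 0 0 0 0 0 50'
python3 -m pendant '0 0 0 0 0 0 20;0 0 0 0 0 0 20;0 0 0 0 0 0 20;0 0 0 0 0 0 20;0 0 0 0 0 0 20;0 0 0 0 0 0 20;0 0 0 0 0 0 20' 8
python3 - <<'E'
from h import *
im,c=ld('p4'); print([v.round(2) for v in domefit(im,c,(451,-250),60)])
s,c,im=look('r5'); print(s['q'])
E
```

```text
t: 32.3
position: [594.9, -256.2, 17.3]
orientation: [[0.001, -1.0, 0.0], [-0.001, 0.0, 1.0], [-1.0, -0.001, -0.001]]
force: [-0.8, 0.6, 6.0]
width: 29.9
t: 33.88
position: [594.5, -256.0, 16.3]
orientation: [[-0.0, -0.003, 1.0], [0.0, 1.0, 0.003], [-1.0, 0.0, -0.0]]
force: [0.0, 0.4, -0.4]
width: 47.2
t: 34.47
position: [594.5, -256.0, 16.4]
orientation: [[-0.0, 0.0, 1.0], [-0.0, 1.0, -0.0], [-1.0, -0.0, -0.0]]
force: [-0.5, 0.1, -0.3]
width: 29.6
[array([ 451.08, -249.37]), np.float64(0.78), np.float64(-0.46), np.float64(0.9)]
[-2.65401731e+01  4.07197422e+01  7.87299320e+01 -1.10292576e-03
  6.05505182e+01 -2.65376124e+01]
```

View pics/w_r5.png

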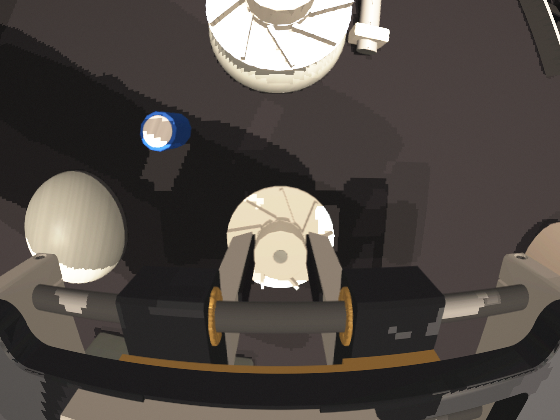

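```bash
python3 -m pendant '0 0 0 0 0 0 20;0 0 0 -0.04 0 0 20;0 0 0 -0.08 0 -0.02 20;0 0 0 -0.11 -0.02 -0.05 20;0 0 0 -0.114 -0.044 -0.085 20;0 0 0 -0.114 -0.044 -0.12 20;0 0 0 -0.114 -0.044 -0.143 20;0 0 0 -0.114 -0.044 -0.143 20;0 0 0 -0.114 -0.044 -0.143 20;0 0 0 -0.114 -0.044 -0.143 20' 15
python3 - <<'E'
from h import *
s,c,im=look('s5'); vis=im.copy(); print(s['position'],s['width'],s['force'])
for th in (50,55,60,70): print([v.round(2) for v in domefit(im,c,(451,-249),th,half=50,vis=vis)])
cv2.imwrite('pics/v7.png',cv2.cvtColor(vis,cv2.COLOR_RGB2BGR))
E
```

```text
t: 35.35
position: [452.2, -300.1, 130.7]
orientation: [[0.001, 0.0, 1.0], [-0.0, 1.0, -0.0], [-1.0, -0.0, 0.001]]
force: [1.4, 0.1, 0.0]
width: 29.5
[ 452.16743448 -300.08764702  130.68238673] 29.464261843113285 [1.42188746 0.11088199 0.0478997 ]
[array([ 451.62, -246.75]), np.float64(1.0), np.float64(11.06), np.float64(18.05)]
[array([ 451.65, -246.59]), np.float64(1.0), np.float64(10.96), np.float64(18.07)]
[array([ 451.54, -247.14]), np.float64(1.0), np.float64(11.05), np.float64(17.9)]
[array([ 451.74, -245.13]), np.float64(1.0), np.float64(9.66), np.float64(17.44)]
```

View pics/v7.png

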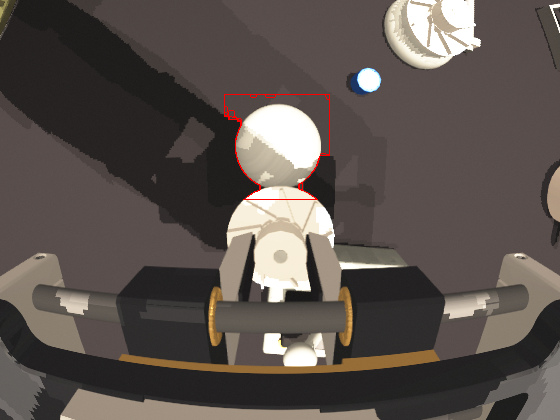

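```bash
cat > f5.py <<'E'
from h import *
im,c=ld('s5'); vis=im.copy()
for th in (85,95,105,115,125):
    q=np.array([451.,-249.])
    x0,y0,x1,y1=225,95,332,200
    g=im[y0:y1,x0:x1].min(axis=2); m=(g>th).astype(np.uint8)
    nl,l,st,ce=cv2.connectedComponentsWithStats(m); L=l[145-y0,295-x0]
    cs,_=cv2.findContours((l==L).astype(np.uint8),cv2.RETR_EXTERNAL,cv2.CHAIN_APPROX_NONE)
    ct=max(cs,key=cv2.contourArea)[:,0,:].astype(float)+[x0,y0]
    ct=ct[ct[:,1]<176]
    o,r=rays('wrist',ct,c)
    def pts(q):
        C=np.array([q[0],q[1],5.]); s=(C-o)@r.T; return o+r*s[:,None]-C
    res=least_squares(lambda q:np.linalg.norm(pts(q),axis=1)-40,q,loss='soft_l1',f_scale=.3); q=res.x
    e=np.linalg.norm(pts(q),axis=1)-40
    print(th,q.round(2),np.median(e).round(2),np.percentile(abs(e),[50,80]).round(2))
    if th==95:
        for p in ct: vis[int(p[1]),int(p[0])]=(255,0,0)
cv2.imwrite('pics/v8.png',cv2.cvtColor(vis,cv2.COLOR_RGB2BGR)[80:220,200:360].repeat(4,0).repeat(4,1))
E
python3 f5.py
```

```text
85 [ 450.91 -249.06] -0.28 [0.32 0.63]
95 [ 450.95 -249.23] -0.28 [0.3  0.68]
105 [ 450.95 -249.32] -0.4 [0.4  0.84]
115 [ 450.95 -249.38] -0.5 [0.5  1.03]
125 [ 450.96 -249.43] -0.61 [0.61 1.37]
```

View pics/v8.png

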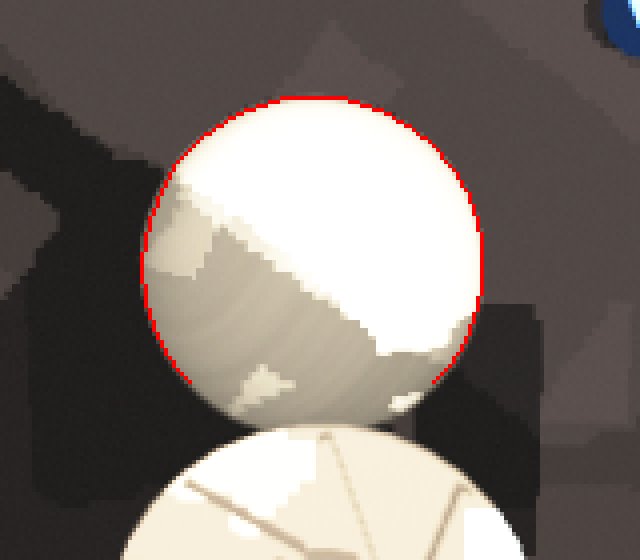

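```bash
python3 -m pendant '0 0 0 0 0.03 -0.001 20;0 0 0 0 0.051 -0.001 20;0 0 0 0.02 0.051 -0.001 20;0 0 0 0.04 0.051 -0.001 20;0 0 0 0.055 0.051 -0.001 20;0 0 0 0.063 0.051 -0.001 20;0 0 0 0.067 0.051 -0.001 20;0 0 0 0.067 0.051 -0.001 20;0 0 0 0.067 0.051 -0.001 20;0 0 0 0.067 0.051 -0.001 20;0 0 0 0.067 0.051 -0.001 20;0 0 0 0.067 0.051 -0.001 20' 
python3 -m pendant '0 0 0 0.001 0 0 20;0 0 0 0.001 0 0 20;0 0 0 0.001 0 0 20'
```

```text
t: 36.4
position: [450.8, -249.2, 64.0]
orientation: [[0.001, 0.0, 1.0], [-0.001, 1.0, -0.0], [-1.0, -0.001, 0.001]]
force: [0.3, -0.4, -1.4]
width: 29.3
t: 36.65
position: [450.6, -249.0, 62.5]
orientation: [[0.0, 0.0, 1.0], [-0.0, 1.0, -0.0], [-1.0, -0.0, 0.0]]
force: [-0.0, 0.5, -1.1]
width: 29.7
```

```bash
python3 -m pendant '0 0 0 0.0006 0 0.0003 20;0 0 0 0.0011 0 0.0003 20;0 0 0 0.0011 0 0.0003 20;0 0 0 0.0011 0 0.0003 20'
python3 -m pendant '0 0 0 0 0 0 36;0 0 0 0 0 0 45;0 0 0 0 0 0 45;0 0 0 0 0 0 45'
python3 -m pendant '0 0 0 -0.02 0 0 50;0 0 0 -0.05 0 0 58;0 0 0 -0.09 0 0.03 58;0 0 0 -0.12 0 0.07 58;0 0 0 -0.16 0 0.07 58;0 0 0 -0.2 0 0.07 58;0 0 0 -0.24 0 0.07 58;0 0 0 -0.24 0 0.07 58;0 0 0 -0.24 0 0.07 58;0 0 0 -0.24 0 0.07 58;0 0 0 -0.24 0 0.07 58'
python3 - <<'E'
from h import *
s,c,im=look('p5'); print(s['position'])
snap('side','d8.png'); snap('scene','s8.png')
E
```

```text
t: 36.98
position: [450.9, -249.0, 61.4]
orientation: [[0.0, 0.0, 1.0], [-0.0, 1.0, -0.0], [-1.0, -0.0, 0.0]]
force: [0.6, -0.1, -1.3]
width: 29.7
t: 37.32
position: [450.8, -249.0, 61.4]
orientation: [[0.0, 0.0, 1.0], [-0.0, 1.0, -0.0], [-1.0, -0.0, 0.0]]
force: [0.1, -0.2, 0.6]
width: 42.1
t: 38.23
position: [520.4, -248.8, 299.3]
orientation: [[-0.003, 0.0, 1.0], [0.001, 1.0, -0.0], [-1.0, 0.001, -0.003]]
force: [0.2, -0.1, -0.3]
width: 54.9
[ 520.39633437 -248.82744879  299.31951179]
```

View pics/w_p5.png

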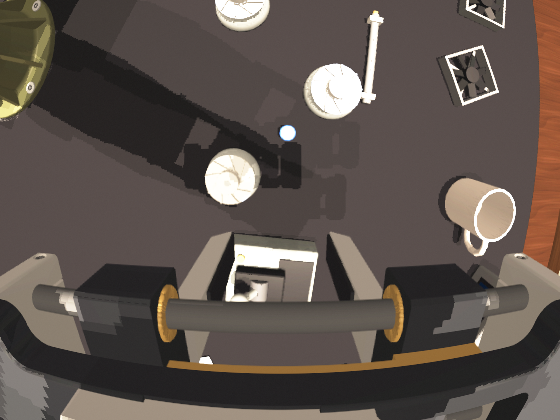

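View pics/d8.png

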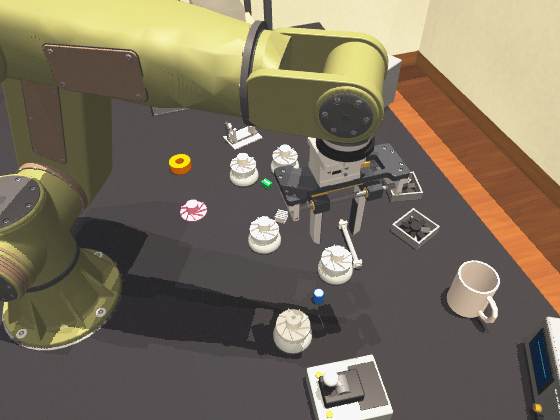

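All five rotors now sit on stands. The wand lies by S4, with its collars at (376,18) and (369,97) in the wrist view. I'll go above it for a close look.

Run:
```python
from h import *
im,c=ld('p5'); P=onz('wrist',[(376,18),(369,97)],12,c); print(P.round(1), P.mean(0))
im,c=ld('p2'); P=onz('wrist',[(59,185),(148,193)],12,c); print(P.round(1), P.mean(0))
```

```text
[[ 662.5   -8.3   12. ]
 [ 649.4 -132.2   12. ]] [655.9053174  -70.21349176  12.        ]
[[ 648.  -132.3   12. ]
 [ 660.    -7.9   12. ]] [653.99500172 -70.09995313  12.        ]
```

```bash
python3 -m pendant '1 0 0 0.04 0.04 0.03 58;1 0 0 0.08 0.08 0.06 58;1 0 0 0.12 0.11 0.09 58;1 0 0 0.12 0.139 0.12 58;1 0 0 0.12 0.139 0.134 58;1 0 0 0.12 0.139 0.134 58;1 0 0 0.12 0.139 0.134 58;1 0 0 0.12 0.139 0.134 58;1 0 0 0.12 0.139 0.134 58'
python3 - <<'E'
from h import *
s,c,im=look('wa');
E
```

```text
t: 39.13
position: [654.4, -110.6, 181.3]
orientation: [[-0.0, 0.105, 0.994], [-0.0, 0.994, -0.105], [-1.0, -0.0, -0.0]]
force: [-0.3, 0.8, 0.7]
width: 54.7
```

View pics/w_wa.png

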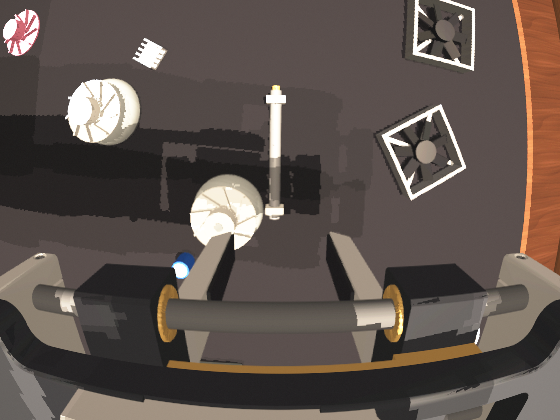

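Run:
```python
from h import *
im,c=ld('wa')
hsv=im.min(axis=2)
m=(hsv>150).astype(np.uint8); m[:80]=0; m[225:]=0; m[:,:262]=0; m[:,292:]=0
n,l,st,ce=cv2.connectedComponentsWithStats(m); print(st,ce.round(1))
sub=im[80:225,225:325]; cv2.imwrite('pics/v9.png',cv2.cvtColor(cv2.resize(sub,None,fx=4,fy=4),cv2.COLOR_RGB2BGR))
```

```text
[[     0      0    560    420 234146]
 [   266     85     20     82    858]
 [   270    199      1      1      1]
 [   274    202      1      4      4]
 [   265    205     19     15    188]
 [   262    213      1      3      3]] [[279.5 209.8]
 [275.2 122.2]
 [270.  199. ]
 [274.  203.5]
 [273.9 211.3]
 [262.  214. ]]
```

View pics/v9.png

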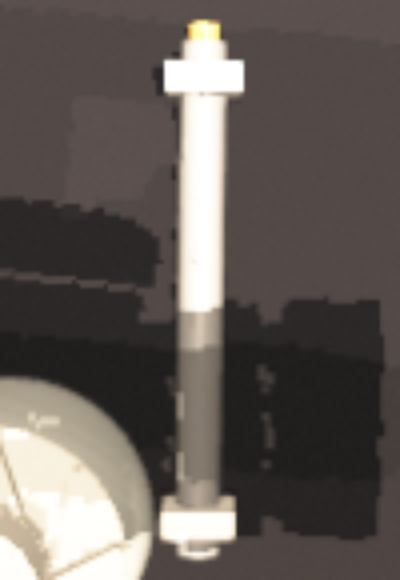

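Run:
```python
from h import *
im,c=ld('wa'); P=onz('wrist',[(276,98.8),(274.5,210.5)],18,c); d=P[0]-P[1]; m=P.mean(0); print(P.round(1),m.round(1),np.linalg.norm(d),'lean deg',np.degrees(np.arctan2(d[0],d[1])))
s=robot.state(); O=np.array(s['orientation']); print(s['position'], O.T@(np.array([m[0],m[1],0])-s['position']))
```

```text
[[ 661.3  -11.7   18. ]
 [ 647.  -130.6   18. ]] [654.1 -71.1  18. ] 119.68490981976285 lean deg 6.88259362740449
[ 654.40154163 -110.91648264  181.84169727] [181.83211738  39.55136686  -4.5552882 ]
```

```bash
python3 -m pendant '0.15 0 0 0 0.03 -0.0045 50;0.15 0 0 0.03 0.0395 -0.0045 45;0.15 0 0 0.07 0.0395 -0.0045 45;0.15 0 0 0.11 0.0395 -0.0045 45;0.15 0 0 0.14 0.0395 -0.0045 45;0.15 0 0 0.16 0.0395 -0.0045 45;0.15 0 0 0.17 0.0395 -0.0045 45;0.15 0 0 0.173 0.0395 -0.0045 45;0.15 0 0 0.173 0.0395 -0.0045 45;0.15 0 0 0.173 0.0395 -0.0045 45;0.15 0 0 0.173 0.0395 -0.0045 45'
python3 - <<'E'
from h import *
look('wb')
E
```

```text
t: 40.1
position: [655.4, -70.6, 10.3]
orientation: [[0.003, 0.12, 0.993], [-0.0, 0.993, -0.12], [-1.0, -0.0, 0.003]]
force: [-0.0, 0.0, 0.2]
width: 42.1
```

View pics/w_wb.png

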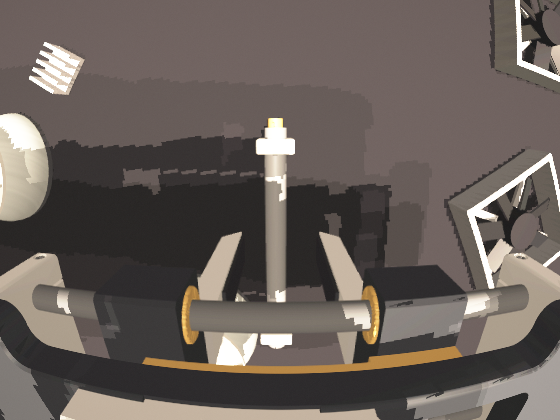

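```bash
python3 -m pendant '0 0 0 0.003 0 0 45;0 0 0 0.003 0 0 45;0 0 0 0.003 0 0 45;0 0 0 0.003 0 0 45'
```

```text
t: 40.48
position: [654.5, -70.3, 5.4]
orientation: [[-0.0, 0.12, 0.993], [-0.0, 0.993, -0.12], [-1.0, -0.0, -0.0]]
force: [-0.8, 0.5, 0.9]
width: 42.0
```

```bash
python3 -m pendant '0 0 0 0.0015 0 0 45;0 0 0 0.0015 0 0 45;0 0 0 0.0015 0 0 5;0 0 0 0.0015 0 0 5;0 0 0 0.0015 0 0 5;0 0 0 0.0015 0 0 5;0 0 0 0.0015 0 0 5;0 0 0 0.0015 0 0 5;0 0 0 0.0015 0 0 5;0 0 0 0.0015 0 0 5;0 0 0 0.0015 0 0 5' 40
python3 -m pendant '0 0 0 -0.02 0 0 5;0 0 0 -0.05 0 0 5;0 0 0 -0.09 0 0 5;0 0 0 -0.12 0 0 5;0 0 0 -0.15 0 0 5;0 0 0 -0.15 0 0 5;0 0 0 -0.15 0 0 5;0 0 0 -0.15 0 0 5'
python3 - <<'E'
from h import *
s,c,im=look('wc'); print(s['q'])
E
```

```text
t: 41.4
position: [654.5, -70.3, 3.9]
orientation: [[0.0, 0.12, 0.993], [0.0, 0.993, -0.12], [-1.0, 0.0, 0.0]]
force: [-0.9, -1.1, -0.2]
width: 11.1
t: 42.07
position: [654.1, -70.2, 152.8]
orientation: [[-0.001, 0.12, 0.993], [0.0, 0.993, -0.12], [-1.0, 0.0, -0.001]]
force: [0.1, -0.2, -1.1]
width: 10.4
[-9.31471169e+00  3.35073048e+01  7.09755628e+01 -1.30098004e-03
  7.55985828e+01 -2.40693495e+00]
```

View pics/w_wc.png

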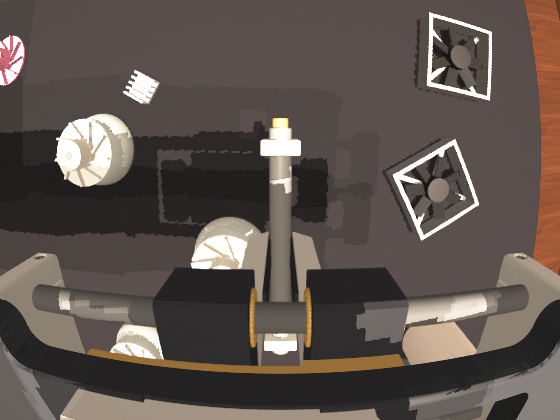

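```bash
python3 -m pendant '-2 0 0 -0.07 0 0 5;-16.15 0 0 -0.07 0.437 -0.137 5;-16.15 0 0 -0.07 0.437 -0.137 5;-16.15 0 0 -0.07 0.437 -0.137 5;-16.15 0 0 -0.07 0.437 -0.137 5;-16.15 0 0 -0.07 0.437 -0.137 5;-16.15 0 0 -0.07 0.437 -0.137 5;-16.15 0 0 -0.07 0.437 -0.137 5;-16.15 0 0 -0.07 0.437 -0.137 5;-16.15 0 0 -0.07 0.437 -0.137 5;-16.15 0 0 -0.07 0.437 -0.137 5;-16.15 0 0 -0.07 0.437 -0.137 5;-16.15 0 0 -0.07 0.437 -0.137 5;-16.15 0 0 -0.07 0.437 -0.137 5;-16.15 0 0 -0.07 0.437 -0.137 5;-16.15 0 0 -0.07 0.437 -0.137 5;-16.15 0 0 -0.07 0.437 -0.137 5;-16.15 0 0 -0.07 0.437 -0.137 5;-16.15 0 0 -0.07 0.437 -0.137 5;-16.15 0 0 -0.07 0.437 -0.137 5'
python3 - <<'E'
from h import *
s,c,im=look('h1'); print(s['q'])
E
```

```text
t: 43.78
position: [571.2, 379.7, 223.9]
orientation: [[0.0, -1.0, 0.001], [-0.0, 0.001, 1.0], [-1.0, -0.0, -0.0]]
force: [0.6, 0.2, 0.2]
width: 10.6
[ 3.05558326e+01  3.47691618e+01  5.96365698e+01 -7.44470059e-04
  8.55932076e+01 -5.93663219e+01]
```

View pics/w_h1.png

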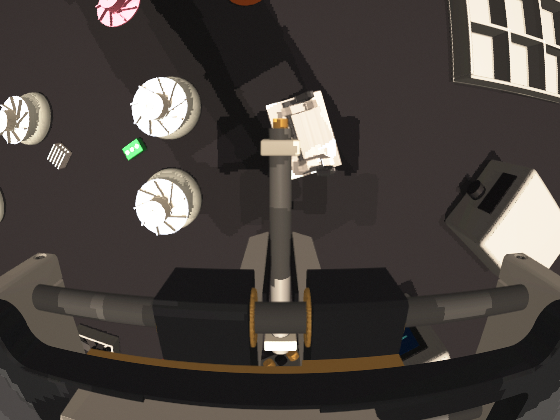

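```bash
python3 -m pendant '0 0 0 0 0 -0.03 5;0 0 0 0 0 -0.06 5;0 0 0 0 0 -0.06 5;0 0 0 0 0 -0.06 5;0 0 0 0 0 -0.06 5'
python3 - <<'E'
from h import *
s,c,im=look('h2'); sub=im[60:210,270:470]
cv2.imwrite('pics/v10.png',cv2.cvtColor(cv2.resize(sub,None,fx=4,fy=4,interpolation=cv2.INTER_CUBIC),cv2.COLOR_RGB2BGR))
E
```

```text
t: 44.25
position: [571.2, 320.4, 224.1]
orientation: [[0.0, -1.0, 0.001], [0.0, 0.001, 1.0], [-1.0, -0.0, 0.0]]
force: [-0.3, 1.0, -0.2]
width: 10.7
```

View pics/v10.png

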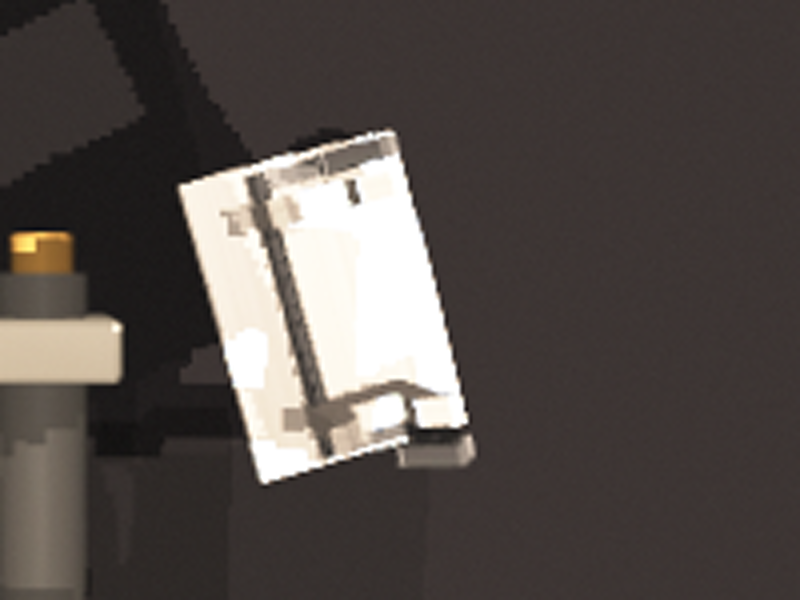

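Run:
```python
from h import *
im,c=ld('h2')
px=np.array([(180,186),(393,131),(262,483),(469,428)])/4.+[270,60]
P=onz('wrist',px,6,c); print(P.round(1)); TL,TR,BL,BR=P
print([np.linalg.norm(v).round(1) for v in (BL-TL,BR-TR,TR-TL,BR-BL)],'centre',P.mean(0).round(1))
d=(BL-TL)+(BR-TR); print('x axis ang',np.degrees(np.arctan2(d[1],d[0]))); e=(TR-TL)+(BR-BL); print(np.degrees(np.arctan2(e[1],e[0])))
```

```text
[[477.3 362.7   6. ]
 [457.4 429.2   6. ]
 [568.8 389.7   6. ]
 [550.2 457.    6. ]]
[np.float64(95.4), np.float64(96.8), np.float64(69.4), np.float64(69.8)] centre [513.4 409.7   6. ]
x axis ang 16.547899885432315
106.06928306217434
```

```bash
python3 -m pendant '0 0 0 0 -0.01 0.03 5;0 0 0 0 -0.01 0.045 5;0 0 0 0 -0.01 0.045 5;0 0 0 0 -0.01 0.045 5;0 0 0 0 -0.01 0.045 5'
python3 - <<'E'
from h import *
s,c,im=look('h3'); vis=im.copy()
a=np.radians(16.3); ex=np.array([np.cos(a),np.sin(a),0]); ey=np.array([-np.sin(a),np.cos(a),0]); C=np.array([513.4,409.7,0])
for z,col in ((6,(0,255,0)),(60,(255,0,0)),(40,(0,0,255))):
    for X in (-36,-28,28,36):
        for Y in (-8,8):
            p=proj('wrist',C+X*ex+Y*ey+[0,0,z],c)[0]; 
            if z==60: print(p.round(1))
            cv2.circle(vis,tuple(int(round(v)) for v in p),1,col,-1)
def cr(v): return cv2.resize(v[60:210,250:400],(600,600),interpolation=cv2.INTER_NEAREST)[:, :400]
cv2.imwrite('pics/v11.png',cv2.cvtColor(np.hstack([cv2.resize(im[80:210,260:345],(392,600)),cv2.resize(vis[80:210,260:345],(392,600),interpolation=0)]),cv2.COLOR_RGB2BGR))
b=snap('side','d9.png')
E
```

```text
t: 44.72
position: [580.9, 365.0, 223.6]
orientation: [[-0.0, -1.0, -0.0], [-0.0, -0.0, 1.0], [-1.0, 0.0, -0.0]]
force: [-0.5, -0.6, -1.5]
width: 11.2
[306.   97.6]
[320.6  93.8]
[308.1 104.9]
[322.7 101. ]
[322.4 155.8]
[336.7 151.9]
[324.4 163. ]
[338.6 159.1]
```

View pics/v11.png

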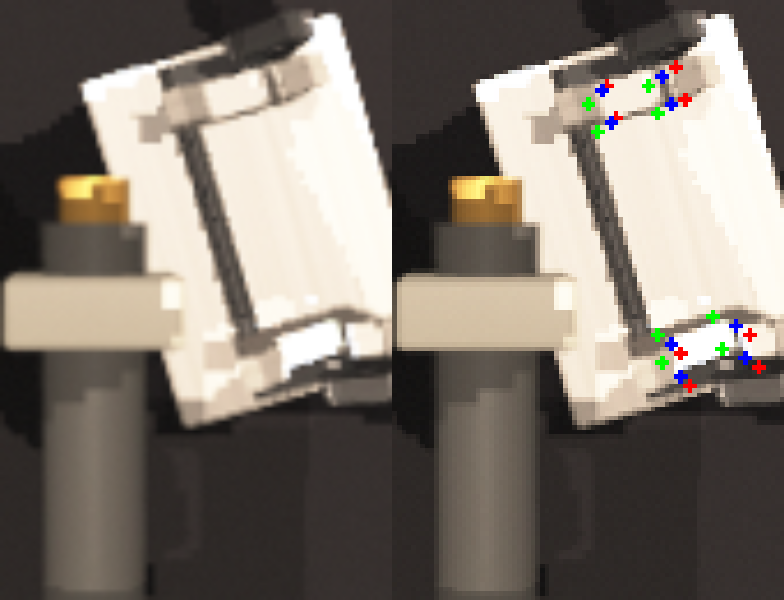

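View pics/w_h3.png

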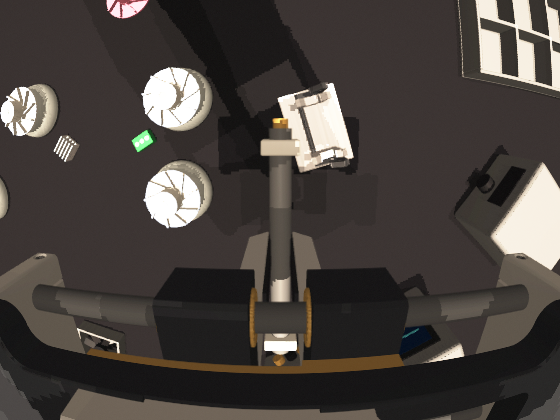

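```bash
python3 -m pendant '-1.2 0 0 0 0.03 0.02 5;-2.4 0 0 0 0.06 0.04 5;-2.72 0 0 0.01 0.0676 0.0447 5;-2.72 0 0 0.05 0.0676 0.0447 5;-2.72 0 0 0.09 0.0676 0.0447 5;-2.72 0 0 0.113 0.0676 0.0447 5;-2.72 0 0 0.113 0.0676 0.0447 5;-2.72 0 0 0.113 0.0676 0.0447 5;-2.72 0 0 0.113 0.0676 0.0447 5;-2.72 0 0 0.113 0.0676 0.0447 5'
python3 - <<'E'
from h import *
s,c,im=look('h4'); b=snap('side','d10.png'); a=snap('scene','s10.png')
cv2.imwrite('pics/v12.png',cv2.cvtColor(np.hstack([cv2.resize(b[80:160,190:295],(472,360)),cv2.resize(a[110:180,310:400],(320,250),interpolation=cv2.INTER_CUBIC) if 0 else cv2.resize(a[110:180,310:390],(320,360))]),cv2.COLOR_RGB2BGR))
print(s['position'])
E
```

```text
t: 45.65
position: [514.5, 410.2, 113.5]
orientation: [[0.003, -0.96, -0.281], [0.002, -0.281, 0.96], [-1.0, -0.004, 0.001]]
force: [-0.5, 0.2, -0.3]
width: 10.4
[514.48210327 410.16149216 113.53967696]
```

View pics/w_h4.png

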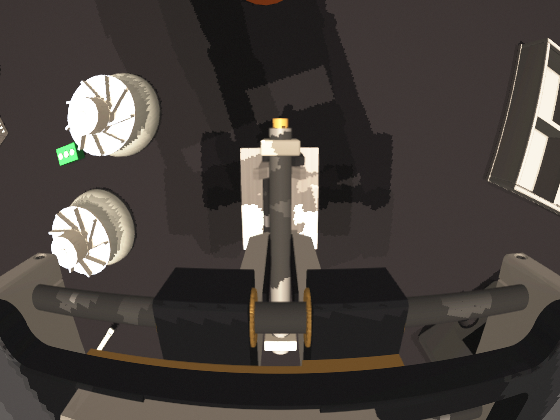

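View pics/v12.png

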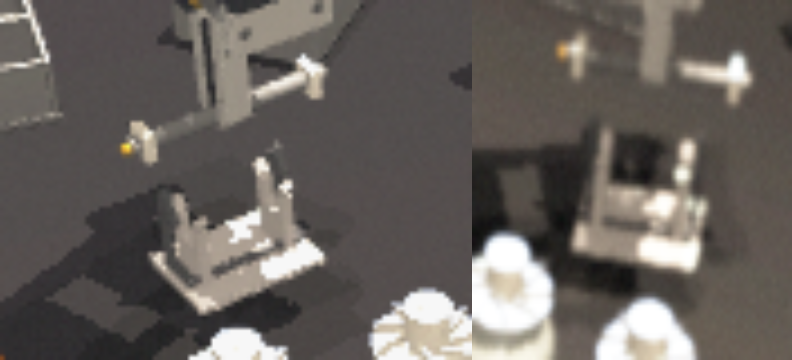

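```bash
python3 -m pendant '0 0 0 0.015 0 0 5;0 0 0 0.028 0 0 5;0 0 0 0.032 0 0 5;0 0 0 0.032 0 0 5;0 0 0 0.032 0 0 5;0 0 0 0.032 0 0 5' 55
python3 -m pendant '0 0 0 0.004 0 0 5;0 0 0 0.008 0 0 5;0 0 0 0.012 0 0 5;0 0 0 0.012 0 0 5;0 0 0 0.012 0 0 5'
python3 -m pendant '0 0 0 0.004 0 0 5;0 0 0 0.008 0 0 5;0 0 0 0.008 0 0 5'
```

```text
t: 46.3
position: [513.8, 409.9, 79.5]
orientation: [[0.001, -0.96, -0.281], [0.0, -0.281, 0.96], [-1.0, -0.001, 0.0]]
force: [-0.2, 0.3, 0.4]
width: 10.6
t: 46.72
position: [513.4, 409.7, 66.5]
orientation: [[-0.0, -0.96, -0.281], [-0.0, -0.281, 0.96], [-1.0, 0.001, -0.0]]
force: [-0.6, 0.4, -0.4]
width: 10.4
t: 46.97
position: [513.4, 409.5, 58.1]
orientation: [[-0.0, -0.96, -0.281], [-0.001, -0.281, 0.96], [-1.0, 0.001, -0.001]]
force: [1.3, -1.7, -0.6]
width: 10.4
```

```bash
python3 -m pendant '0 0 0 0.003 0 0 5;0 0 0 0.006 0 0 5;0 0 0 0.009 0 0 5;0 0 0 0.009 0 0 5'
python3 -m pendant '0 0 0 0.003 0 0 5;0 0 0 0.006 0 0 5;0 0 0 0.008 0 0 5;0 0 0 0.008 0 0 5'
```

```text
t: 47.3
position: [513.6, 409.6, 49.5]
orientation: [[0.0, -0.96, -0.281], [-0.0, -0.281, 0.96], [-1.0, -0.0, -0.0]]
force: [3.0, -2.1, 1.2]
width: 10.7
t: 47.63
position: [513.4, 409.3, 41.0]
orientation: [[-0.001, -0.96, -0.281], [-0.001, -0.281, 0.96], [-1.0, 0.001, -0.001]]
force: [2.8, -3.9, -0.3]
width: 10.4
```

Run:
```python
from h import *
s,c,im=look('h5'); b=snap('side','d11.png')
cv2.imwrite('pics/v13.png',cv2.cvtColor(cv2.resize(b[80:160,190:295],(788,600)),cv2.COLOR_RGB2BGR))
```

```text
(no output)
```

View pics/v13.png

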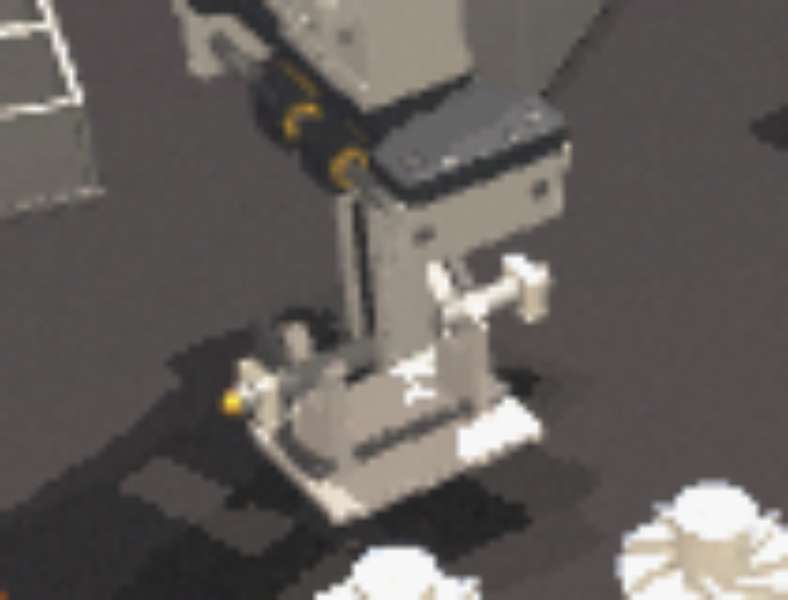

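View pics/w_h5.png

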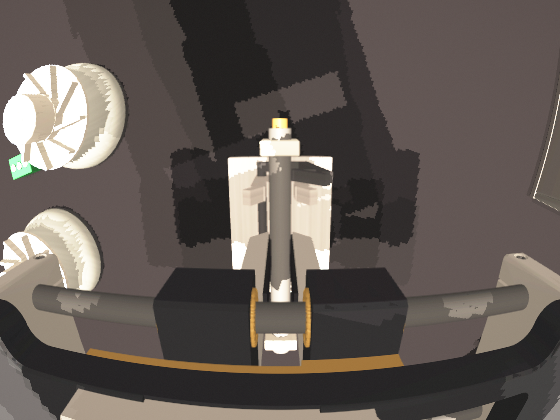

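```bash
python3 -m pendant '0 0 0 0.003 0 0 5;0 0 0 0.006 0 0 5;0 0 0 0.006 0 0 5;0 0 0 0.006 0 0 5'
python3 -m pendant '0 0 0 0.0015 0 0 5;0 0 0 0.0015 0 0 5;0 0 0 0.0015 0 0 5'
```

```text
t: 48.07
position: [513.1, 410.0, 35.4]
orientation: [[-0.001, -0.96, -0.281], [0.0, -0.281, 0.96], [-1.0, 0.001, 0.0]]
force: [0.5, 0.8, 0.2]
width: 10.8
t: 48.32
position: [513.4, 409.9, 34.3]
orientation: [[-0.0, -0.96, -0.281], [0.0, -0.281, 0.96], [-1.0, 0.0, 0.0]]
force: [0.1, -0.2, -0.4]
width: 10.6
```

```bash
python3 -m pendant '0 0 0 0.001 0 0 5;0 0 0 0.001 0 0 5;0 0 0 0.001 0 0 5'
python3 -m pendant '0 0 0 0.001 0 0 5;0 0 0 0.001 0 0 5;0 0 0 0.001 0 0 5'
```

```text
t: 48.57
position: [513.6, 409.9, 33.7]
orientation: [[0.0, -0.96, -0.281], [0.0, -0.281, 0.96], [-1.0, -0.001, 0.0]]
force: [-0.8, -0.1, 4.6]
width: 10.5
t: 48.82
position: [513.7, 410.0, 33.6]
orientation: [[0.001, -0.96, -0.281], [0.001, -0.281, 0.96], [-1.0, -0.001, 0.0]]
force: [-5.6, -2.6, 11.6]
width: 10.5
```

```bash
python3 -m pendant '0 0 0 -0.0015 0 0 5;0 0 0 -0.0015 0 0 5;0 0 0 -0.0015 0 0 20;0 0 0 -0.0015 0 0 35;0 0 0 -0.0015 0 0 40;0 0 0 -0.0015 0 0 40;0 0 0 -0.0015 0 0 40' 20
python3 - <<'E'
from h import *
s,c,im=look('h6')
E
python3 -m pendant '0 0 0 -0.02 0 0 40;0 0 0 -0.05 0 0 40;0 0 0 -0.09 0 0 40;0 0 0 -0.13 0 0 40;0 0 0 -0.17 -0.04 0 40;0 0 0 -0.2 -0.08 0 40;0 0 0 -0.2 -0.12 0 40;0 0 0 -0.2 -0.12 0 40;0 0 0 -0.2 -0.12 0 40;0 0 0 -0.2 -0.12 0 40'
python3 - <<'E'
from h import *
s,c,im=look('h7'); b=snap('side','d12.png'); a=snap('scene','s12.png')
cv2.imwrite('pics/v14.png',cv2.cvtColor(np.hstack([cv2.resize(b[100:160,200:290],(450,300)),cv2.resize(a[110:180,310:390],(340,300))]),cv2.COLOR_RGB2BGR))
E
```

```text
t: 49.4
position: [513.5, 409.7, 33.7]
orientation: [[-0.0, -0.96, -0.281], [-0.0, -0.281, 0.96], [-1.0, 0.0, -0.0]]
force: [0.0, 0.5, -0.9]
width: 37.2
t: 50.28
position: [629.5, 443.3, 232.2]
orientation: [[-0.001, -0.96, -0.28], [-0.001, -0.28, 0.96], [-1.0, 0.001, -0.0]]
force: [-0.1, -0.4, -0.3]
width: 37.8
```

View pics/w_h7.png

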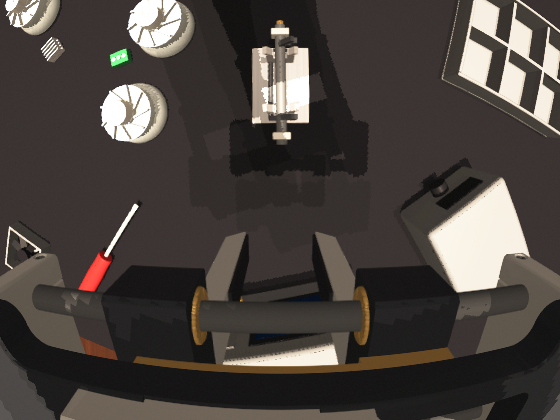

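View pics/v14.png

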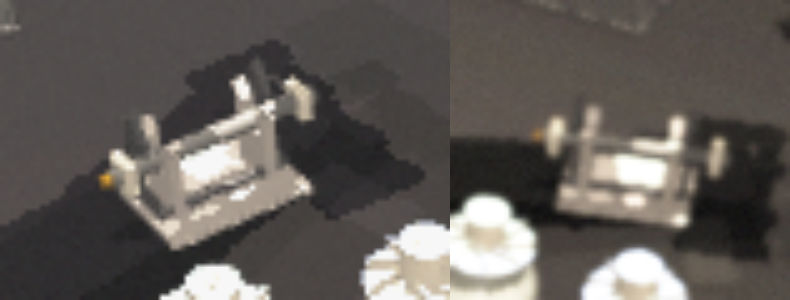

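Run:
```python
from h import *
im,c=ld('h7'); cv2.imwrite('pics/v15.png',cv2.cvtColor(cv2.resize(im[10:150,230:330],(570,800),interpolation=cv2.INTER_CUBIC)[:600],cv2.COLOR_RGB2BGR))
P=onz('wrist',[(280,31),(281.5,135)],50,c); print(P.round(1),P.mean(0).round(1),np.linalg.norm(P[0]-P[1]))
d=cv2.imread('pics/d12.png'); cv2.imwrite('pics/v16.png',cv2.resize(d[130:360,220:400],None,fx=3,fy=3,interpolation=cv2.INTER_CUBIC)[:600])
```

```text
[[458.2 392.9  50. ]
 [571.8 427.8  50. ]] [515.  410.3  50. ] 118.8012063908756
```

View pics/v15.png

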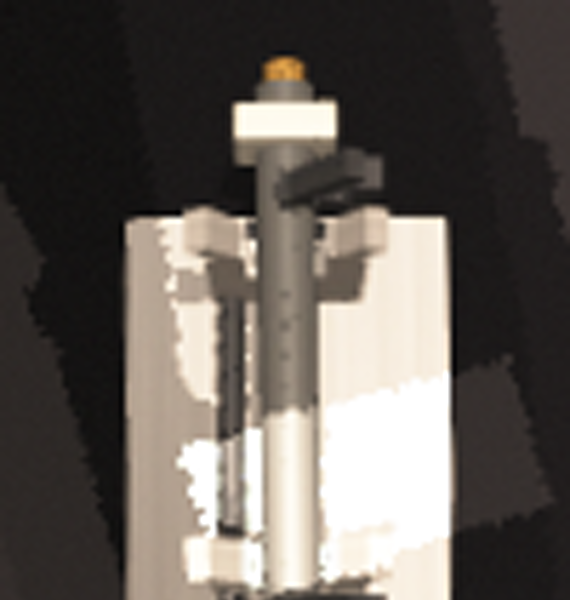

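View pics/v16.png

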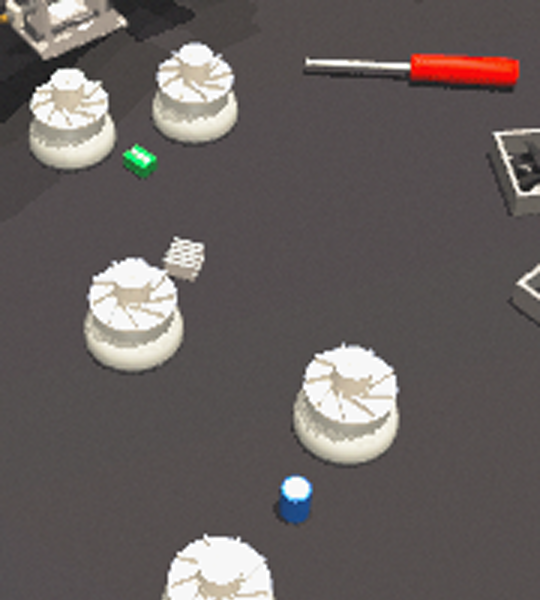

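View pics/s12.png

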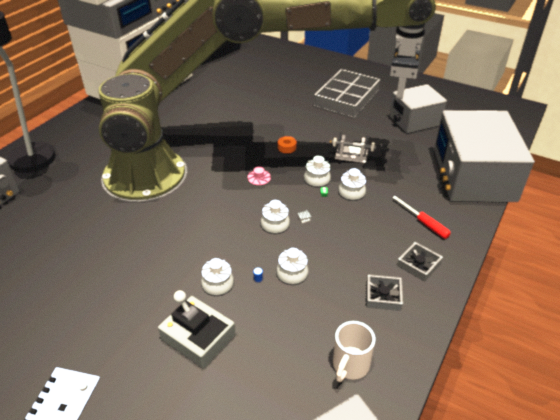

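```bash
python3 -m pendant '2.72 0 0 -0.068 0.333 -0.677 40;2.72 0 0 -0.068 0.333 -0.677 40;2.72 0 0 -0.068 0.333 -0.677 40;2.72 0 0 -0.068 0.333 -0.677 40;2.72 0 0 -0.068 0.333 -0.677 40;2.72 0 0 -0.068 0.333 -0.677 40;2.72 0 0 -0.068 0.333 -0.677 40;2.72 0 0 -0.068 0.333 -0.677 40;2.72 0 0 -0.068 0.333 -0.677 40;2.72 0 0 -0.068 0.333 -0.677 40;2.72 0 0 -0.068 0.333 -0.677 40;2.72 0 0 -0.068 0.333 -0.677 40;2.72 0 0 -0.068 0.333 -0.677 40;2.72 0 0 -0.068 0.333 -0.677 40'
python3 - <<'E'
from h import *
look('t0')
E
python3 -m pendant '0 0 0 0 -0.03 -0.25 5;0 0 0 0 -0.03 -0.25 5;0 0 0 0 -0.03 -0.25 5;0 0 0 0 -0.03 -0.25 5;0 0 0 0 -0.03 -0.25 5;0 0 0 0 -0.03 -0.25 5;0 0 0 0 -0.03 -0.25 5;0 0 0 0 -0.03 -0.25 5;0 0 0 0 -0.03 -0.25 5;0 0 0 0 -0.03 -0.25 5;0 0 0 0 -0.03 -0.25 5'
python3 - <<'E'
from h import *
look('t1')
E
```

```text
t: 51.6
position: [527.2, -129.0, 286.8]
orientation: [[0.001, -1.0, -0.001], [-0.0, -0.001, 1.0], [-1.0, -0.001, -0.0]]
force: [0.1, 0.7, -0.7]
width: 37.5
t: 52.57
position: [559.3, -376.4, 287.2]
orientation: [[0.001, -1.0, -0.002], [-0.001, -0.002, 1.0], [-1.0, -0.001, -0.001]]
force: [0.3, 0.4, -0.1]
width: 4.8
```

View pics/w_t0.png

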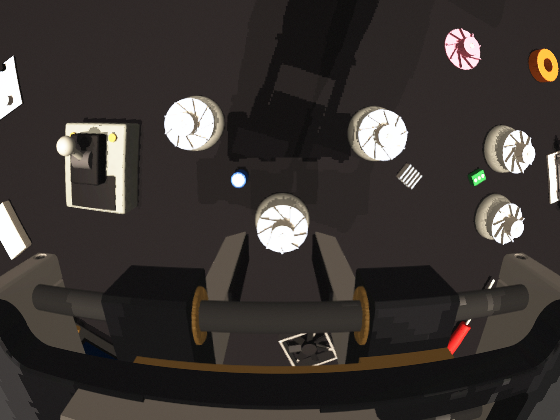

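View pics/w_t1.png

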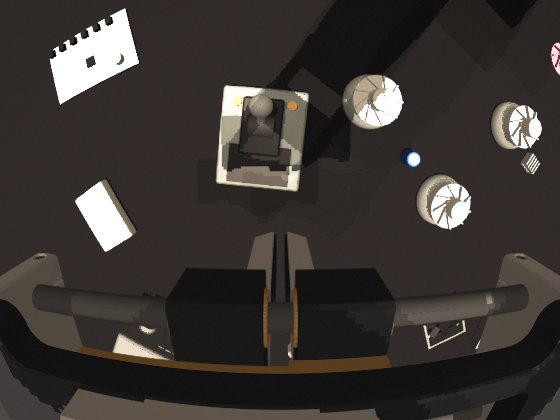

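Run:
```python
from h import *
im,c=ld('t1'); cv2.imwrite('pics/v17.png',cv2.cvtColor(cv2.resize(im[75:200,205:320],None,fx=5,fy=5,interpolation=cv2.INTER_CUBIC)[:600],cv2.COLOR_RGB2BGR))
P=onz('wrist',[(224,86),(309,93),(217,184),(300,190)],50,c); print(P.round(1),P.mean(0).round(1))
TL,TR,BL,BR=P; print([np.linalg.norm(v).round(1) for v in (BL-TL,BR-TR,TR-TL,BR-BL)]); d=BL-TL+BR-TR; print(np.degrees(np.arctan2(d[1],d[0])))
for z in (85,95,105): print(z,onz('wrist',[(262,106)],z,c).round(1))
```

```text
[[ 437.1 -448.2   50. ]
 [ 447.1 -340.2   50. ]
 [ 564.7 -459.5   50. ]
 [ 572.8 -350.5   50. ]] [ 505.4 -399.6   50. ]
[np.float64(128.2), np.float64(126.2), np.float64(108.5), np.float64(109.3)]
-4.881134697549625
85 [[ 466.4 -397.6   85. ]]
95 [[ 467.  -397.1   95. ]]
105 [[ 467.7 -396.5  105. ]]
```

View pics/v17.png

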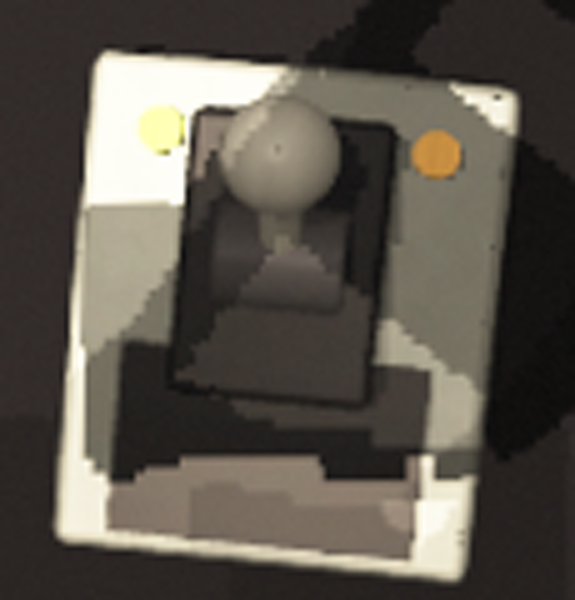

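```bash
python3 - <<'E'
from h import *
im,c=ld('t1')
for z in (60,65,70): print(z,onz('wrist',[(260,127)],z,c).round(1))
E
python3 -m pendant '0.8 0 0 0 0.04 -0.005 0;0.8 0 0 0 0.08 -0.01 0;0.8 0 0 0 0.12 -0.017 0;0.8 0 0 0 0.1257 -0.017 0;0.8 0 0 0.03 0.1257 -0.017 0;0.8 0 0 0.07 0.1257 -0.017 0;0.8 0 0 0.11 0.1257 -0.017 0;0.8 0 0 0.13 0.1257 -0.017 0;0.8 0 0 0.13 0.1257 -0.017 0;0.8 0 0 0.13 0.1257 -0.017 0;0.8 0 0 0.13 0.1257 -0.017 0'
python3 - <<'E'
from h import *
look('t2'); b=snap('side','d13.png'); cv2.imwrite('pics/v18.png',cv2.resize(cv2.cvtColor(b,cv2.COLOR_RGB2BGR)[260:420,240:420],None,fx=3.5,fy=3.5))
E
```

```text
60 [[ 491.1 -401.5   60. ]]
65 [[ 491.1 -401.2   65. ]]
70 [[ 491.1 -400.9   70. ]]
t: 53.53
position: [434.3, -395.3, 158.5]
orientation: [[0.002, -0.997, 0.083], [-0.002, 0.083, 0.997], [-1.0, -0.002, -0.002]]
force: [-0.2, -0.1, 0.9]
width: 0.4
```

View pics/w_t2.png

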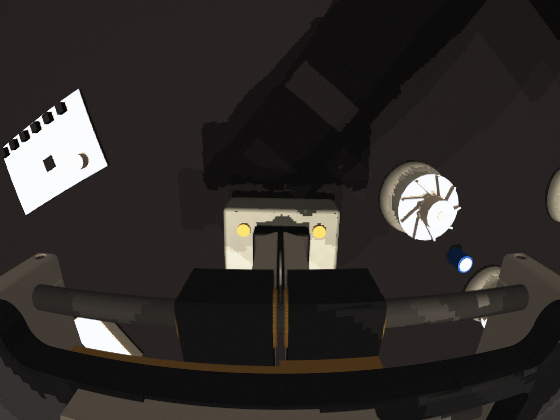

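View pics/v18.png

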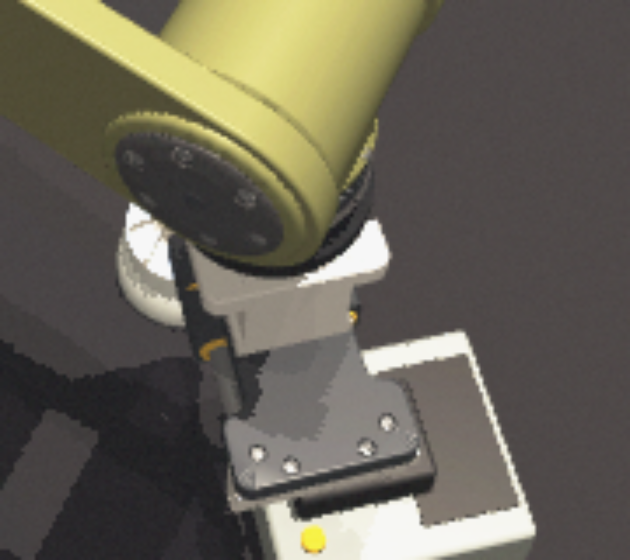

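```bash
python3 -m pendant '0 0 0 0.02 0 0 0;0 0 0 0.045 0 0 0;0 0 0 0.06 0 0 0;0 0 0 0.065 0 0 0;0 0 0 0.065 0 0 0;0 0 0 0.065 0 0 0;0 0 0 0.065 0 0 0'
python3 -m pendant '0 0 0 0 -0.005 0 0;0 0 0 0 -0.01 0 0;0 0 0 0 -0.015 0 0;0 0 0 0 -0.015 0 0;0 0 0 0 -0.015 0 0'
python3 -m pendant '0 0 0 0 -0.004 0 0;0 0 0 0 -0.008 0 0;0 0 0 0 -0.012 0 0;0 0 0 0 -0.012 0 0'
```

```text
t: 54.22
position: [434.0, -395.6, 92.8]
orientation: [[0.002, -0.996, 0.084], [-0.002, 0.084, 0.996], [-1.0, -0.002, -0.002]]
force: [-0.3, -0.2, -0.3]
width: 0.5
t: 54.63
position: [448.8, -396.2, 91.1]
orientation: [[0.0, -0.997, 0.083], [-0.0, 0.083, 0.997], [-1.0, -0.0, -0.0]]
force: [0.2, 0.9, -0.4]
width: 0.4
t: 54.97
position: [461.0, -397.3, 91.1]
orientation: [[0.0, -0.997, 0.084], [-0.0, 0.084, 0.997], [-1.0, -0.0, -0.0]]
force: [-0.3, -0.2, 1.1]
width: 0.4
```

Run:
```python
from h import *
look('t3'); b=snap('side','d14.png'); cv2.imwrite('pics/v19.png',cv2.resize(cv2.cvtColor(b,cv2.COLOR_RGB2BGR)[260:420,240:420],None,fx=3.5,fy=3.5))
a=snap('scene','s14.png'); cv2.imwrite('pics/v20.png',cv2.resize(cv2.cvtColor(a,cv2.COLOR_RGB2BGR)[260:370,130:260],None,fx=5,fy=5))
```

```text
(no output)
```

View pics/w_t3.png

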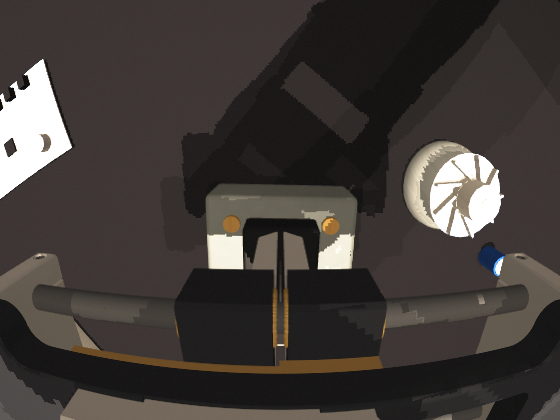

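View pics/v20.png

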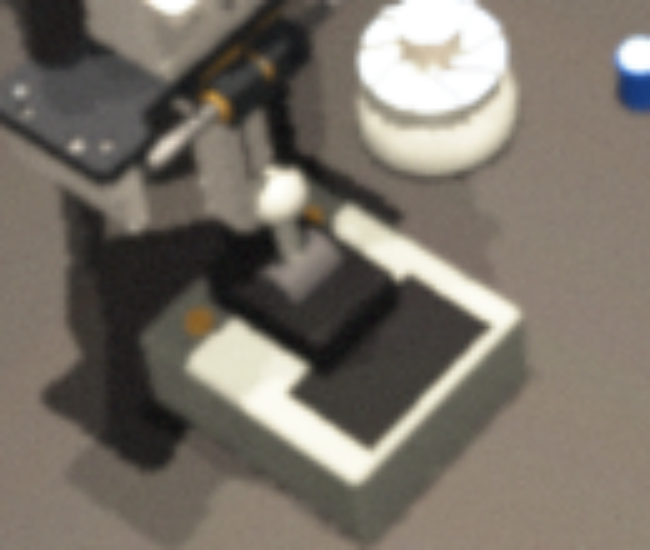

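The toggle is following the fingers and stands more upright now, so I'll keep pushing.

```bash
python3 -m pendant '0 0 0 0 -0.004 0 0;0 0 0 0 -0.008 0 0;0 0 0 0 -0.012 0 0;0 0 0 0 -0.016 0 0;0 0 0 0 -0.02 0 0;0 0 0 0 -0.02 0 0'
python3 -m pendant '0 0 0 0 -0.004 0 0;0 0 0 0 -0.008 0 0;0 0 0 0 -0.008 0 0;0 0 0 0 -0.008 0 0'
python3 -m pendant '0 0 0 0 -0.004 0 0;0 0 0 0 -0.004 0 0;0 0 0 0 -0.004 0 0'
python3 - <<'E'
from h import *
a=snap('scene','s15.png'); cv2.imwrite('pics/v21.png',cv2.resize(cv2.cvtColor(a,cv2.COLOR_RGB2BGR)[260:370,130:260],None,fx=5,fy=5))
E
```

```text
t: 55.62
position: [480.9, -398.9, 91.0]
orientation: [[-0.0, -0.997, 0.083], [0.0, 0.083, 0.997], [-1.0, 0.0, 0.0]]
force: [-0.3, -0.2, -0.7]
width: 0.2
t: 55.95
position: [486.9, -399.5, 90.7]
orientation: [[-0.004, -0.996, 0.084], [0.002, 0.084, 0.996], [-1.0, 0.004, 0.001]]
force: [-12.5, 2.8, 3.5]
width: 0.3
t: 56.2
position: [487.7, -399.6, 90.4]
orientation: [[-0.011, -0.996, 0.085], [0.004, 0.085, 0.996], [-1.0, 0.011, 0.003]]
force: [-35.6, 6.4, 13.4]
width: 0.6
```

View pics/v21.png

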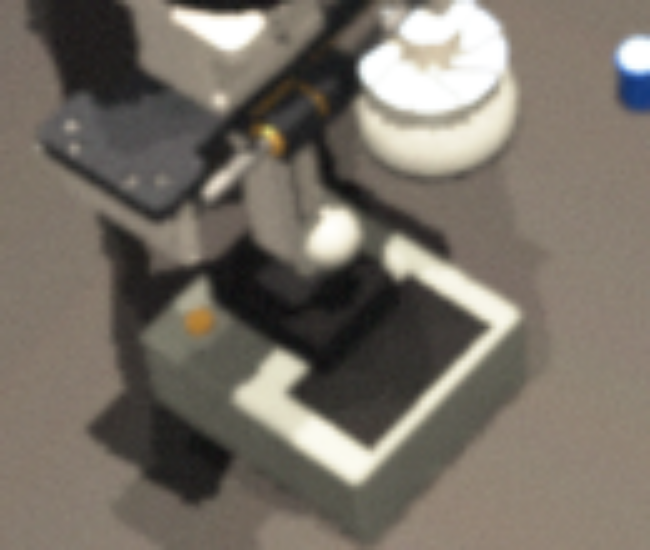

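```bash
python3 -m pendant '0 0 0 0 0.01 0 0;0 0 0 0 0.03 0 0;0 0 0 -0.02 0.04 0 0;0 0 0 -0.06 0.04 0 0;0 0 0 -0.1 0.04 0 0;0 0 0 -0.14 0.02 0 0;0 0 0 -0.18 -0.02 0 0;0 0 0 -0.195 -0.06 0 0;0 0 0 -0.195 -0.072 0 0;0 0 0 -0.195 -0.072 0 0;0 0 0 -0.195 -0.072 0 0;0 0 0 -0.195 -0.072 0 0'
python3 - <<'E'
from h import *
s,c,im=look('t4');a=snap('scene','s16.png'); b=snap('side','d16.png'); cv2.imwrite('pics/v22.png',cv2.cvtColor(np.hstack([cv2.resize(a[260:370,130:260],(390,330)),cv2.resize(b[330:420,290:400],(403,330))]),cv2.COLOR_RGB2BGR))
E
```

```text
t: 57.25
position: [563.5, -405.9, 285.2]
orientation: [[-0.001, -0.996, 0.084], [0.001, 0.084, 0.996], [-1.0, 0.001, 0.001]]
force: [-0.5, 1.2, 0.3]
width: 0.6
```

View pics/w_t4.png

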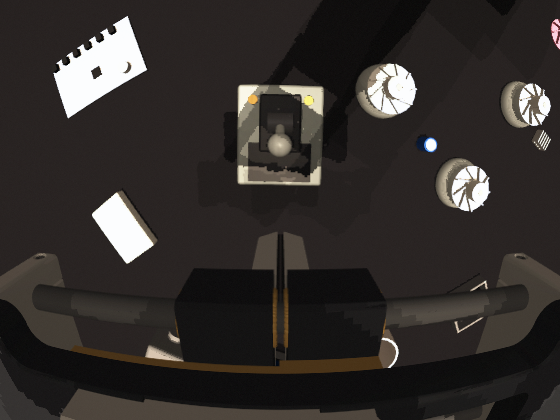

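View pics/v22.png

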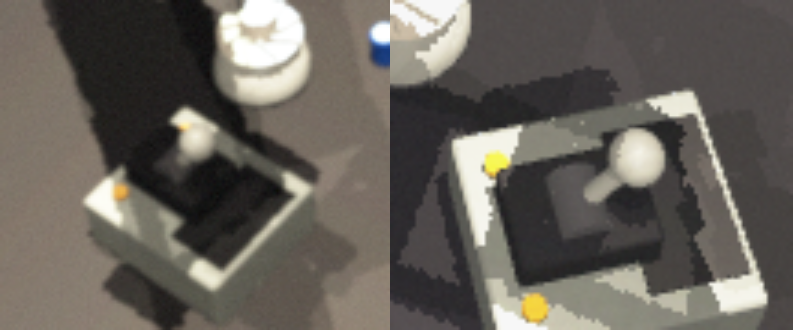

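Run:
```python
from h import *
im,c=ld('t4')
for z in (95,100,105,109): print(z,onz('wrist',[(280,145.5)],z,c).round(1))
print('expected on: pivot 491 +24..; off ball was 467')
b=cv2.imread('pics/d16.png'); cv2.imwrite('pics/v23.png',cv2.resize(b[100:360,200:400],(460,600)))
print('rotors',[rotor(im,c,p,53)[0] for p in [(451,-249),(594,-126)]])
for t in ('t0','h7'):
    im,c=ld(t); print(t,[rotor(im,c,p,53)[0] for p in [(451,-249),(594,-126),(464.5,6.6),(474,242),(590.6,238.8)]])
```

```text
95 [[ 516.1 -401.7   95. ]]
100 [[ 515.9 -401.7  100. ]]
105 [[ 515.6 -401.7  105. ]]
109 [[ 515.4 -401.7  109. ]]
expected on: pivot 491 +24..; off ball was 467
rotors [array([ 452.8, -250.2,   34. ]), array([ 593.8, -129.8,   33.8])]
t0 [array([ 452.3, -243.5,   36.7]), array([ 593.3, -126.5,   34.2]), array([466.3,   2.2,  35.8]), array([472.1, 232.1,  29.4]), array([587.4, 231.8,  30.4])]
h7 [array([333.8, 629.5,  25.3]), array([406.6, 660.6,  55.6]), array([458.4,  26. ,  57. ]), array([481.5, 249.8,  37.8]), array([590. , 249.6,  39.4])]
```

View pics/v23.png

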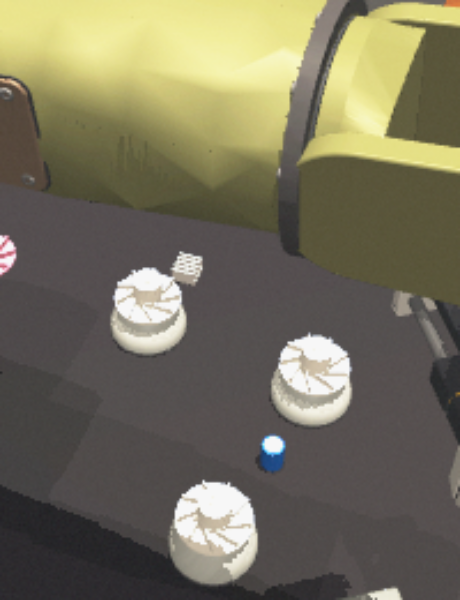

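Ball moved from x=467.5 to 515.6, and 48 mm is exactly the 1.0 rad throw. Last check is the holder and the far rotors.

Run:
```python
import cv2
a=cv2.imread('pics/s16.png'); cv2.imwrite('pics/v24.png',cv2.resize(a[120:320,170:400],(690,600),interpolation=cv2.INTER_CUBIC))
```

```text
(no output)
```

View pics/v24.png

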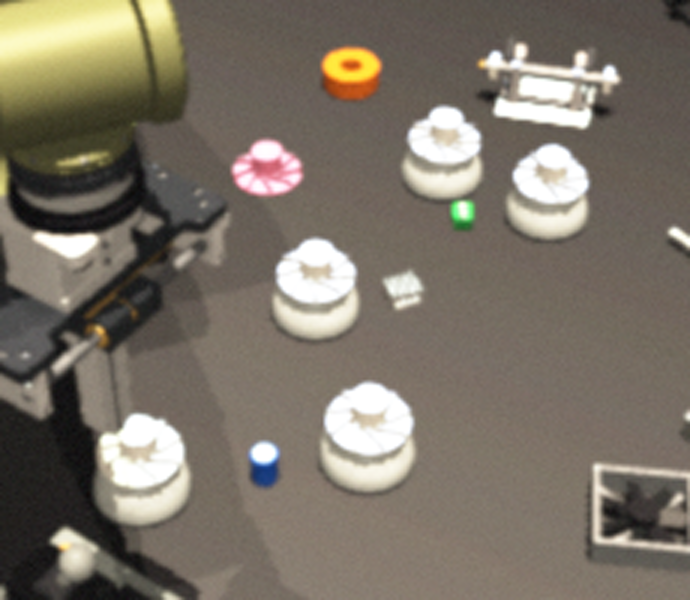

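Run:
```python
from h import *
a=cv2.imread('pics/s16.png'); b=cv2.imread('pics/d12.png'); F=6
def ov(img,n,P,tilt=(0,0)):
    x0,y0=[int(v) for v in proj(n,[*P,50])[0]-[24,24]]
    cr=cv2.resize(img[y0:y0+48,x0:x0+48],None,fx=F,fy=F,interpolation=cv2.INTER_CUBIC); o=cr.copy()
    th=np.linspace(0,2*np.pi,120)
    for z,r,col in ((54.5,34,(0,0,255)),(75,15,(255,0,0))):
        q=proj(n,np.c_[P[0]+r*np.cos(th),P[1]+r*np.sin(th),np.full(120,z)])
        for p in (q-[x0,y0]+.5)*F: cv2.circle(o,tuple(int(v) for v in p),1,col,-1)
    return np.vstack([cr,o])[:, :]
S=[(474.1,242.2),(590.7,238.9),(464.6,6.5),(593.9,-126.5),(450.9,-249)]
for n,img,f in (('scene',a,'v25'),('side',b,'v26')):
    o=np.hstack([ov(img,n,P) for P in S]); cv2.imwrite(f'pics/{f}.png',cv2.resize(o,(800,320)))
```

```text
(no output)
```

View pics/v25.png

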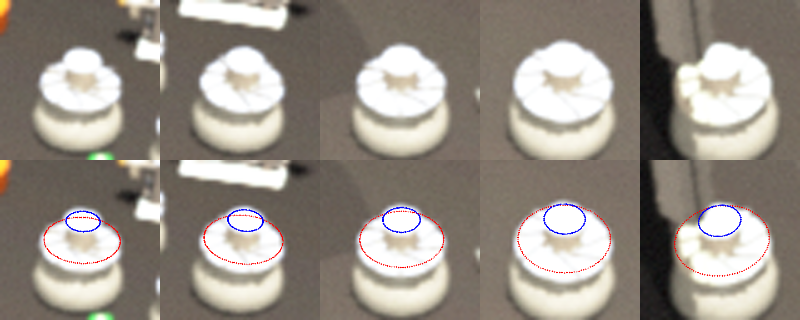

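View pics/v26.png

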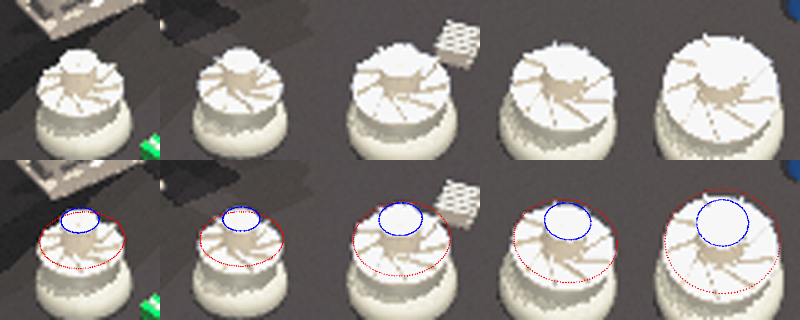

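```bash
python3 -m pendant '0 0 0 0 0 0 0;0 0 0 0 0 0 0;0 0 0 0 0 0 0;0 0 0 0 0 0 0;0 0 0 0 0 0 0;0 0 0 0 0 0 0'
python3 -c "
from rig import robot; print(robot.job_done())"
```

```text
t: 57.9
position: [563.9, -406.0, 286.1]
orientation: [[-0.0, -0.996, 0.084], [-0.0, 0.084, 0.996], [-1.0, 0.0, -0.0]]
force: [-0.5, 0.3, 0.2]
width: 0.4
the job is handed in; nothing more can be done
None
```

The job is done and handed in at about 58 s. All five white rotors were present, and each is balanced hub up on its own dome. After that I pressed the wand into the holder, and only then threw the tester's switch to on.

**Last checks:**
- **Rotors:** outlines of level discs drawn over the scene and side views match all five in shape. I did not measure tilt beyond that. The overlays were all offset by the same few pixels, which I put down to camera calibration.
- **Wand:** it went down to the expected seat height (gripper at 33.7 mm) and met the bottom at about 12 N. The side force from the jaw had already dropped away by then. The wrist view shows a jaw finger back over the rod, and the last scene picture shows the wand still seated.
- **Switch:** the ball moved 48 mm, which matches the full 1.0 rad throw. The fingers met a firm stop at about 36 N, above what I expected but under the 40 N limit.
- **Bystanders:** the capacitor, heat sink, terminal block and pink rotor look unmoved in the pictures.

Some later position readings of rotors seen at a steep angle or partly hidden were off by many millimetres. I set those aside in favour of the close-up views. I noticed no knock to the wand and no slackened grip.

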